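# Feed walnuts into the nut cracker

## Robot

A 6-joint arm with a two-finger parallel gripper is mounted at the origin on the work surface. World frame = base frame: x ahead of the robot, y to its left, z up, the work surface at z = 0. Lengths are in m, angles in rad, forces in N, time in s.
With the tool pointing down it reaches from about 0.35 to 0.875 m from the base axis. Payload 4.2 kg.
Tool frame: the origin (TCP) lies at the very end of the fingers, on their centre line; the grasp point (between the pads) lies 19 mm behind it (manip.hold_point_z is the distance from the TCP to the grasp point, in m); z points along the fingers, y is the line along which they close (so a half turn about z gives the same grasp; the last joint's range is limited). The gripper opens to 85 mm and grips with 20 to 120 N. Pads are 22 mm wide; open, the fingers measure 114 mm over their backs; the gripper's body (76 mm by 85 mm) begins 54 mm behind the grasp point. The pads swing forward as they close: fully open they stand 13 mm farther back than shut.
Start: joints at [0.259, 0.385, 0.008, 0, -1.194, -0.259], TCP at [0.625, 0, 0.231] pointing down, gripper open.
Joint ranges: [-3.14, 3.14], [-1.21, 2.06], [-1.07, 1.41], [-3.16, 2.05], [-2.99, -0.16], [-3.1, 3.1]. Speed limits (rad/s): [2.79, 2.79, 3.14, 3.14, 3.14, 3.14].

## Interface

Orientations are given as a rotation vector (axis times angle).
In Python, from plant import status, imaging, workorder, manip gives the robot as it stands. The module is installed in compiled form; this text tells all that it offers.
- The arm moves only by the tool jog_arm, never from a script. Its argument "rows" is a list of rows, each an object of numbers: "dx", "dy", "dz": the shift along the tool's x, y, z in cm; "ax", "ay", "az": the turn, a rotation vector about the tool's x, y, z in rad. In form: [{"dx": .., "dy": .., "dz": .., "ax": .., "ay": .., "az": ..}, ...]. A call has exactly 8 rows; each row shifts and turns the commanded pose from where the row before left it, along the tool's axes as they then stand; what a row does not reach is not made up. A row lasts 1/8 s, in which the tool goes at most 62.5 mm and 10.7 degrees, less where a joint would pass 70% of its speed; a pose out of reach is approached as far as the arm can. A call is refused whole if a number of a shift passes 6.25 or a number of a turn 0.188, either way. A call with a gripper value outside its range is refused whole. "hand" is the opening, from 0 (shut) to 1 (fully open), set as the call begins (left out, the last holds). The fingers move at their own pace and stop on an object; "force" is the grip in N (left out, the last holds). Time passes only in rows, so rows that do not move let the fingers close, or fill a call up. It gives the time, the measured TCP pose, the force, the opening and the grip force at its end, in the units of the state.
- status.get_state(): the state, without advancing time (a new reading comes with each control period).
- imaging.read_camera(name): name is "scene" or "side" or "wrist"; returns a dict with "image" (384x512x3 uint8, blue, green, red), "K" (3x3 intrinsics, pixels), "k1" (the pictures are not rectified: a ray, as slopes to the right and down, at radius r is drawn at 1 + k1 r^2 times it, then the intrinsics apply), "R" (3x3) and "t" (3): a world point X has camera coordinates R X + t; the wrist camera has in their place "T_tool_cam" (4x4, takes a point from camera to tool coordinates, whose origin is the TCP and whose axes are the flange's). Camera axes: x right, y down, z forward; pixel columns grow to the right and rows downward; lengths in m; the calibration is good to about 2 mm. A picture is of the moment at which its call begins: read the wrist's pose just before it. There is no depth.
- workorder.hand_in(): hands the job in; it is judged then, once.
The state is a dict: "t": time; "qpos": joint angles; "qd": joint speeds; "joint_efforts": joint torques, N m; "eef_pos": TCP position; "ee_rot": TCP orientation; "wrist_force": force on the tool from outside, world axes, zero at the start; "ft_torque": the same for the moment, N m; "finger_gap": opening from 0.0 (shut) to 1.0 (fully open); "grip_force": force on a finger pad.
Only numpy, scipy, OpenCV 4.12 (cv2) and the standard library are available. Lean on these libraries where they do the work, as an engineer would, in place of code of your own. Each camera call takes 0.05 s, during which the arm holds its last target. There are 200 camera calls.

## Task

Slide the nut cracker's hopper cover fully open, then pick up the scoop pan by its handle and tip all seven walnuts from it into the hopper, and set the empty pan back upright on the mat. Then slide the cover fully shut over the walnuts. Leave the oil bottle, the jar, the bowl and the cup where they stand.

Things in the scene. Friction and masses are not known exactly. Their poses are not given: they have to be found in the camera images.
- cracker: Benchtop nut cracker, fixed and too heavy to move: a square steel feed hopper (180 x 180 mm outside, rim 120 mm above the table) with a white motor housing (180 x 180 x 119 mm) joined to its -x side. Origin on the table under the hopper's centre; +x points from housing to hopper, z up. Two guide rails for the cover, 8 mm wide, run along x at y = +-86 mm, from x = -265 to +85 mm, their tops 132 mm above the table.
- hopper_mouth (a point): Centre of the hopper's mouth, at rim height (120 mm above the table), axes as the cracker's. The mouth is 160 x 160 mm inside; sloping walls lead down to a flat bottom 75 mm below the rim. A walnut counts as inside when its centre is within the mouth and below the rim.
- cover (a joint): How far the hopper's sliding steel cover is open, m: 0 = shut over the hopper (end stop), 0.165 = fully open (end stop). It slides level along the cracker's -x, over the motor housing, with about 1.5 N of friction, and stays where it is left. Plate 170 x 160 x 4 mm, top 126.5 mm above the table.
- cover_grip (a point): Centre of the upright black grip tab on the cover, 148.5 mm above the table; it moves with the cover. Tab 12 mm thick along the cracker's x (the slide direction), 44 mm wide along its y, reaching from about 126 to 161 mm above the table. On the cracker's centre line, 30 mm on the +x side of the hopper's centre when shut.
- mat: Thin aqua silicone work mat fixed on the table, 320 (x) x 280 (y) x 3 mm. Origin at the centre of its underside, on the table.
- pan: Loose steel scoop pan, about 0.3 kg, holding the walnuts. Origin on the underside of the flat floor, at its middle; x points to the pouring lip, z up. Floor 100 x 100 mm inside, 4 mm thick; walls 4 mm thick, 108 mm wide overall, 55 mm high at the back (x = -54 mm) and sides; the front is a ramp that rises at 35 degrees from x = 50 mm to the lip at x = 100 mm, with side cheeks that rise to 57 mm above the underside.
- pan_grip (a point): Grasp point on the pan's black handle, at x = -105, z = 40 mm of the pan, axes as the pan's. The handle is a straight bar with flat upright sides, 14 mm wide along the pan's y, 24 mm high, reaching level from the back wall (x = -54) to x = -150 mm.
- pan_lip (a point): Middle of the pan's pouring lip, at x = 100, y = 0, z = 37 mm of the pan, axes as the pan's; the lip is 108 mm wide.
- walnut0: A whole walnut, brown, nearly round, 29 to 33 mm across, about 14 g; origin at its centre. Starts in the pan; rolls easily.
- walnut1: A whole walnut, brown, nearly round, 29 to 33 mm across, about 14 g; origin at its centre. Starts in the pan; rolls easily.
- walnut2: A whole walnut, brown, nearly round, 29 to 33 mm across, about 14 g; origin at its centre. Starts in the pan; rolls easily.
- walnut3: A whole walnut, brown, nearly round, 29 to 33 mm across, about 14 g; origin at its centre. Starts in the pan; rolls easily.
- walnut4: A whole walnut, brown, nearly round, 29 to 33 mm across, about 14 g; origin at its centre. Starts in the pan; rolls easily.
- walnut5: A whole walnut, brown, nearly round, 29 to 33 mm across, about 14 g; origin at its centre. Starts in the pan; rolls easily.
- walnut6: A whole walnut, brown, nearly round, 29 to 33 mm across, about 14 g; origin at its centre. Starts in the pan; rolls easily.
- oil: Bystander: amber oil bottle, 60 mm across, 170 mm tall, upright. Origin at the centre of its underside.
- jar: Bystander: closed glass jar, 60 mm across, 90 mm tall. Origin at the centre of its underside.
- bowl: Bystander: small white bowl, 100 mm across, 45 mm tall. Origin at the centre of its underside.
- cup: Bystander: empty steel cup, 70 mm across, 80 mm tall. Origin at the centre of its underside.

How it is judged:
By the outcome, as a careful person would: the job done as asked, in the order asked, and still so for the second after the job is handed in, with the robot touching nothing.
It also fails if it takes over 72 s, if anything falls off the work surface, if the arm or the gripper's body presses on something with over 40 N, if the wrist force passes 120 N, or if a joint passes its speed limit or range.

## Working session

There is one attempt and no reset: what is moved stays moved. The work goes in short steps, Python scripts to look and compute and a tool call to move; the robot and the scene stay as the last step left them, time stands still between calls to the robot, and variables do not carry over. Pictures are saved under pics/ and viewed, at most 10 in all, crops included, and the job is handed in when it is done.

Besides the shell and the picture viewer there is one more tool, called after ">>>" as name(argument=value, ...) on one line, values as JSON. jog_arm: Moves the arm, as the interface text tells. Its arguments: {"type":"object","properties":{"rows":{"type":"array"},"hand":{"type":"number"},"force":{"type":"number"}},"required":["rows"]}

```bash
mkdir -p pics; python3 - <<'E'
from plant import status, imaging, workorder, manip
import cv2,pickle
s=status.get_state();print(s, manip.hold_point_z)
d={}
for n in("scene","side","wrist"):
    d[n]=imaging.read_camera(n);cv2.imwrite(f"pics/{n}0.png",d[n]["image"])
    print(n,{k:v.round(4).tolist() if hasattr(v,'round') and hasattr(v,'tolist') else v for k,v in d[n].items() if k!="image"})
pickle.dump((s,d),open("d0.pkl","wb"))
E
```

```text
{'t': 0.0, 'qpos': array([ 2.58584303e-01,  3.85580324e-01,  6.55849329e-03, -5.38407429e-04,
       -1.19395705e+00, -2.58607511e-01]), 'qd': array([-0.00050732, -0.00010369,  0.00049028,  0.00096948,  0.00121858,
        0.00109239]), 'joint_efforts': array([-9.55001960e-04, -3.92286408e+01,  1.88399577e+01,  4.18616563e+00,
       -4.72148502e-03,  8.27910434e-07]), 'eef_pos': array([6.24394650e-01, 1.48712507e-05, 2.30175024e-01]), 'ee_rot': array([ 2.22003833, -2.22053097, -0.0024019 ]), 'wrist_force': array([-0.20875291,  1.07768965,  0.04114776]), 'ft_torque': array([ 0.02386577,  0.02590483, -0.04849341]), 'grip_force': 0.0, 'finger_gap': 0.9998228031410447} 0.0187
scene {'K': [[412.1019, 0.0, 251.2196], [0.0, 412.1019, 188.7323], [0.0, 0.0, 1.0]], 'k1': -0.0013288896930648423, 'R': [[-0.6219, 0.7831, -0.0012], [0.4505, 0.3564, -0.8186], [-0.6406, -0.5096, -0.5744]], 't': [0.3595, -0.1727, 1.6642]}
side {'K': [[380.6981, 0.0, 259.4902], [0.0, 380.6981, 190.2534], [0.0, 0.0, 1.0]], 'k1': -0.00292235860399889, 'R': [[-0.821, -0.571, -0.0007], [-0.4062, 0.5849, -0.7021], [0.4013, -0.5761, -0.7121]], 't': [0.4605, 0.3053, 1.1684]}
wrist {'K': [[332.0696, 0.0, 256.2605], [0.0, 332.0696, 193.0774], [0.0, 0.0, 1.0]], 'k1': 0.034010790191415105, 'T_tool_cam': [[-0.0016, -0.9591, -0.283, 0.0722], [1.0, -0.0013, -0.0012, -0.0005], [0.0008, -0.283, 0.9591, -0.1415], [0.0, 0.0, 0.0, 1.0]]}
```

View pics/scene0.png

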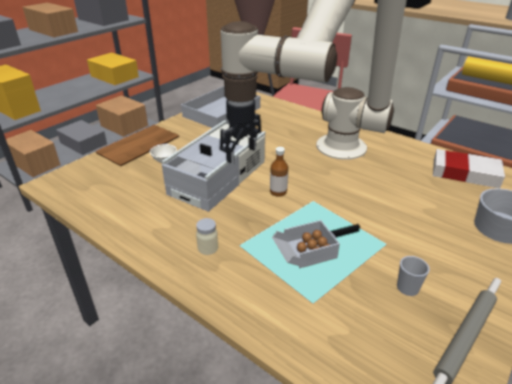

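View pics/side0.png

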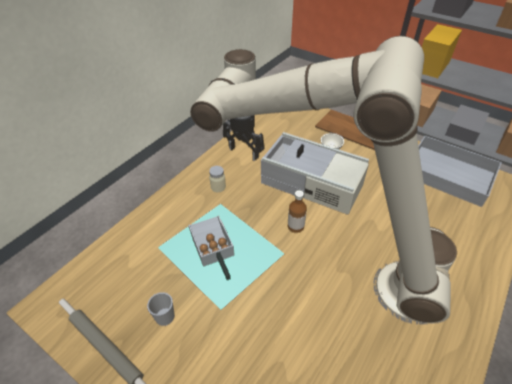

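The scene picture shows the cracker around (215,165), the oil at (279,173), the jar at (207,237), the pan at (308,245) and the cup at (412,275). The side picture shows the cracker at (315,170), the pan at (212,243) and its handle running to (228,276). I'll enlarge both for accurate corners.

```bash
python3 - <<'E'
import cv2,pickle
s,d=pickle.load(open("d0.pkl","rb"))
for n,(x,y,w,h) in {"scene":(150,110,250,187),"side":(145,120,250,187)}.items():
    c=cv2.resize(d[n]["image"][y:y+h,x:x+w],None,fx=3.2,fy=3.2,interpolation=cv2.INTER_CUBIC)
    for g in range((x//20+1)*20,x+w,20):
        cv2.line(c,(int((g-x+.5)*3.2),0),(int((g-x+.5)*3.2),8),(0,0,255),1);cv2.putText(c,str(g),(int((g-x)*3.2)-10,20),0,.4,(0,0,255))
    for g in range((y//20+1)*20,y+h,20):
        cv2.line(c,(0,int((g-y+.5)*3.2)),(8,int((g-y+.5)*3.2)),(0,0,255),1);cv2.putText(c,str(g),(10,int((g-y)*3.2)+5),0,.4,(0,0,255))
    cv2.imwrite(f"pics/{n}0c.png",c)
E
```

```text
(no output)
```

View pics/scene0c.png

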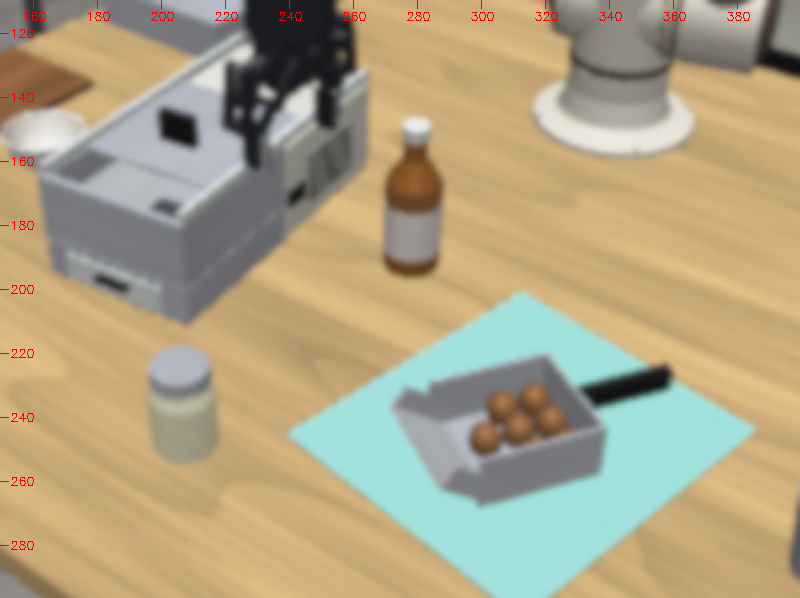

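View pics/side0c.png

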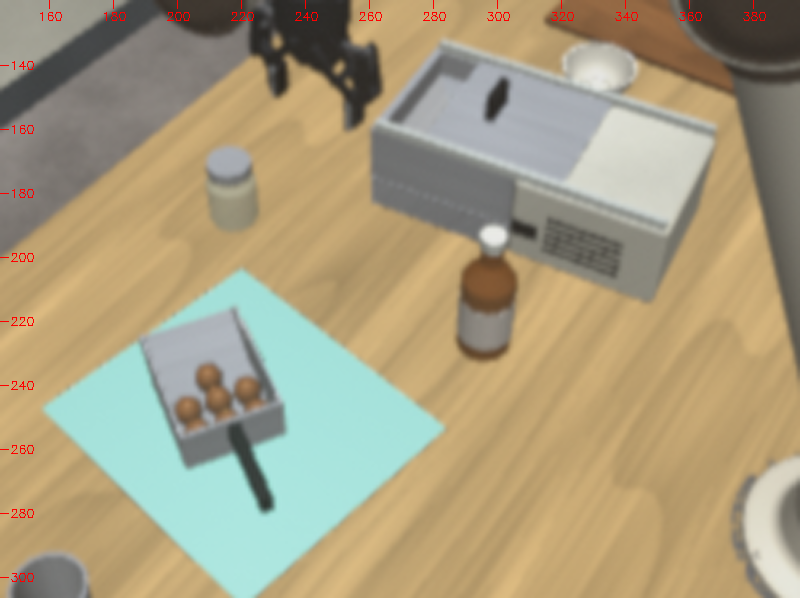

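Scene crop: the pan lip is at the left, the handle ends at (670,372) and the tab is at (178,128). In the side crop the tab is at (497,99) and the handle ends at (267,500). The cover looks partly open. Next is a pose fit over both views.

```bash
cat > h.py <<'E'
import numpy as np,cv2,pickle
from scipy.optimize import least_squares
from scipy.spatial.transform import Rotation as Ro
s0,d0=pickle.load(open("d0.pkl","rb"))
O={"scene":(150,110),"side":(145,120)}
def proj(n,X):
    c=d0[n];p=np.atleast_2d(X)@np.array(c["R"]).T+np.array(c["t"]);q=p[:,:2]/p[:,2:];q=q*(1+c["k1"]*(q**2).sum(1))[:,None]
    K=np.array(c["K"]);return q@K[:2,:2].T+K[:2,2]
def crop(n,p): return np.array(O[n])+(np.array(p,float)+.5)/3.2-.5
def fit(obs,x0,z):
    def f(q):
        R=Ro.from_euler('z',q[2]).as_matrix();r=[]
        for n,X,p in obs: r+=list((proj(n,R@(np.array(X)/1000)+[q[0],q[1],z])-crop(n,p))[0])
        return np.array(r)
    o=least_squares(f,x0,loss='soft_l1');return o.x,f(o.x).reshape(-1,2)
def tri(*ob):
    o=least_squares(lambda X:np.concatenate([(proj(n,X)-crop(n,p))[0] for n,p in ob]),[.6,.1,.1]);return o.x,o.fun
E
cat > m.py <<'E'
from h import *
np.set_printoptions(precision=4,suppress=True)
S,D="scene","side"
cr=[(S,(90,90,0),(187,323)),(S,(90,-90,0),(52,270)),(S,(85,90,132),(180,212)),(S,(85,-90,132),(40,165)),(S,(-265,90,132),(367,70)),(S,(-270,90,0),(367,165)),
(D,(90,90,0),(372,203)),(D,(-270,90,0),(650,300)),(D,(85,90,132),(372,125)),(D,(-265,90,132),(668,228)),(D,(-265,-90,132),(716,128)),(D,(85,-90,132),(443,42))]
pan=[(S,(-54,54,55),(605,432)),(S,(-54,-54,55),(545,355)),(S,(-54,54,0),(600,474)),(S,(50,54,0),(478,505)),(S,(-150,0,52),(670,368)),
(D,(-54,54,55),(185,437)),(D,(-54,-54,55),(282,403)),(D,(-54,54,0),(188,468)),(D,(-54,-54,0),(286,432)),(D,(-150,0,40),(267,503)),(D,(100,54,57),(142,342)),(D,(100,-54,57),(235,310))]
best=lambda o,z:min((fit(o,[.6,.2,a],z) for a in np.arange(-3,3.2,.75)),key=lambda r:np.abs(r[1]).sum())
for nm,o,z in(("cr",cr,0),("pan",pan,.003)):
    q,r=best(o,z);print(nm,q,np.degrees(q[2]));print(np.abs(r).max(1))
    if nm=="cr":Q=q
g,_=tri((S,(178,128)),(D,(497,99)));print("tab",g,_,Ro.from_euler('z',-Q[2]).apply(g-[Q[0],Q[1],0]))
for nm,a,b in(("oiltop",(416,124),(494,232)),("jartop",(180,362),(229,160)),("bowl",(42,125),(600,62)),("mat far",(522,291),(445,428)),("mat2",(757,428),(242,600)),("mat3",(287,434),(242,267))):
    print(nm,*tri((S,a),(D,b)))
c=np.array
for nm,p in(("cupbase",(48,600)),("m",(42,407))): 
    o=least_squares(lambda X:(proj(D,[X[0],X[1],.08 if nm!="m" else .003])-crop(D,p))[0],[.6,.1]);print(nm,o.x)
E
python3 m.py
```

```text
cr [ 0.5639 -0.2235  0.1182] 6.774477982450668
[0.9473 0.4875 0.7644 1.14   0.7153 0.6094 0.5334 2.3622 0.7734 1.2285
 0.7511 0.9215]
pan [0.5928 0.2244 5.7187] 327.6582619575841
[1.7265 1.6787 0.9342 2.9709 0.6598 1.7613 0.5157 0.8059 0.579  0.8499
 5.7446 5.0899]
tab [ 0.5362 -0.2266  0.1434] [-0.1951 -0.2873 -0.1264  0.3718] [-0.0279  0.0002  0.1434]
oiltop [ 0.417  -0.0142  0.1705] [-0.3819 -0.498  -0.2451  0.5866]
jartop [ 0.7646 -0.0104  0.0919] [-0.0986 -0.1238 -0.0872  0.1967]
bowl [ 0.5156 -0.4736  0.0504] [-0.0529 -0.0832 -0.0321  0.1069]
mat far [0.3882 0.1082 0.0023] [-0.0587 -0.064  -0.0418  0.0766]
mat2 [0.438  0.3819 0.0065] [-0.7371 -0.6364 -0.5955  0.8062]
mat3 [0.7027 0.054  0.002 ] [-0.3492 -0.398  -0.3129  0.6103]
cupbase [0.5458 0.5005]
m [0.7496 0.3272]
```

Fit results:
- **Cracker:** (0.564, -0.2235), yaw 6.8°. The tab triangulates to z = 0.143 on the centre line, so the cover is open about 58 mm.
- **Oil top:** z = 0.1705, and jar top z = 0.092. Both match their given heights.
- **Pan:** about (0.593, 0.224), yaw about -32°.

I'll move above the tab now.

>>> jog_arm(rows=[{"dx": 3.8,"dy": 1.45},{"dx": 3.8,"dy": 1.45},{"dx": 3.8,"dy": 1.5},{"dx": 3.8,"dy": 1.5},{"dx": 3.8,"dy": 1.5},{"dx": 3.7,"dy": 1.4},{"az": -0.118},{}], hand=0.7, force=30)

```text
validation failed for argument at $.ro...
```

```bash
cat > look.py <<'E'
import sys
from h import *
from plant import status, imaging
np.set_printoptions(precision=4,suppress=True)
def st(): 
    s=status.get_state();print("t",round(s["t"],2),"q",s["qpos"],"p",s["eef_pos"],"F",s["wrist_force"],"gap",round(s["finger_gap"],3),"gf",round(s["grip_force"],1))
    print("R",Ro.from_rotvec(s["ee_rot"]).as_matrix().tolist() and Ro.from_rotvec(s["ee_rot"]).as_matrix().T);return s
def wproj(s,c,X):
    R=Ro.from_rotvec(s["ee_rot"]).as_matrix();T=np.array(c["T_tool_cam"])
    p=((np.atleast_2d(X)-s["eef_pos"])@R-T[:3,3])@T[:3,:3];q=p[:,:2]/p[:,2:];q=q*(1+c["k1"]*(q**2).sum(1))[:,None]
    K=np.array(c["K"]);return q@K[:2,:2].T+K[:2,2]
def wray(s,c,uv,z):
    R=Ro.from_rotvec(s["ee_rot"]).as_matrix()
    return least_squares(lambda X:(wproj(s,c,[X[0],X[1],z])-uv)[0],s["eef_pos"][:2]+R[:2,0]*.05).x
E
python3 - <<'E'
from look import *
s=st();c=imaging.read_camera("wrist");pickle.dump((s,c),open("w1.pkl","wb"));cv2.imwrite("pics/w1.png",c["image"])
print(wproj(s,c,[[.5362,-.2266,.161]]))
E
```

```text
t 0.15 q [ 0.2586  0.3854  0.007  -0.0003 -1.194  -0.2586] p [0.6246 0.     0.2305] F [ 0.8285 -0.1338 -0.2161] gap 0.999 gf 0.0
R [[-0.0001 -1.      0.0001]
 [-1.      0.0001  0.0016]
 [-0.0016 -0.0001 -1.    ]]
[[ 454.4905 -272.1872]]
```

View pics/w1.png

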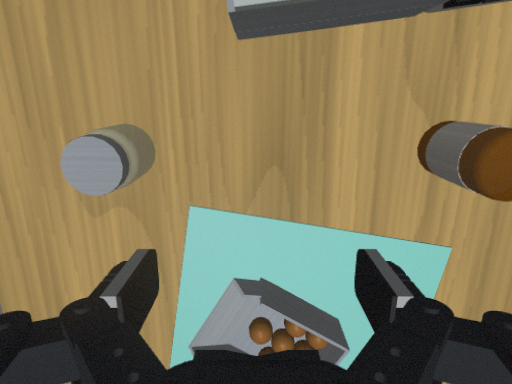

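The wrist view from the start pose shows the mat, with its near corner at (190,206), the pan at (270,325), the jar at left and the oil at right. The move was refused, so I'll give all six fields in every row.

>>> jog_arm(rows=[{"dx": 3.8,"dy": 1.45,"dz": 0,"ax": 0,"ay": 0,"az": 0},{"dx": 3.8,"dy": 1.45,"dz": 0,"ax": 0,"ay": 0,"az": 0},{"dx": 3.8,"dy": 1.5,"dz": 0,"ax": 0,"ay": 0,"az": 0},{"dx": 3.8,"dy": 1.5,"dz": 0,"ax": 0,"ay": 0,"az": 0},{"dx": 3.8,"dy": 1.5,"dz": 0,"ax": 0,"ay": 0,"az": 0},{"dx": 3.7,"dy": 1.4,"dz": 0,"ax": 0,"ay": 0,"az": 0},{"dx": 0,"dy": 0,"dz": 0,"ax": 0,"ay": 0,"az": -0.118},{"dx": 0,"dy": 0,"dz": 0,"ax": 0,"ay": 0,"az": 0}], hand=0.7, force=30)

```text
t: 1.2
eef_pos: [0.5366, -0.2274, 0.2311]
ee_rot: [2.346, -2.089, -0.001]
wrist_force: [-1.3, -0.0, -0.1]
finger_gap: 0.698
grip_force: 0.0
```

```bash
python3 - <<'E'
from look import *
s=st();c=imaging.read_camera("wrist");pickle.dump((s,c),open("w2.pkl","wb"));cv2.imwrite("pics/w2.png",c["image"])
print(wproj(s,c,[[.5362,-.2266,.161]]))
s,c=pickle.load(open("w1.pkl","rb"))
E
```

```text
t 1.2 q [-0.1231  0.3135 -0.0991 -0.0001 -1.1586  0.2389] p [ 0.5366 -0.2274  0.2311] F [-1.3062 -0.0469 -0.1464] gap 0.698 gf 0.0
R [[ 0.1155 -0.9933 -0.0002]
 [-0.9933 -0.1155  0.0004]
 [-0.0004  0.0001 -1.    ]]
[[257.7678 208.2157]]
```

View pics/w2.png

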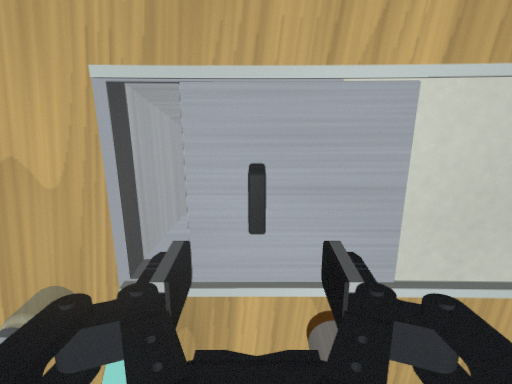

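The wrist view has the tab at columns 249-266 and rows 164-234, within 9 px of the prediction, and the rails are level. Next I descend, grip and slide.

>>> jog_arm(rows=[{"dx": 0.4,"dy": 0,"dz": 3.0,"ax": 0,"ay": 0,"az": 0},{"dx": 0,"dy": 0,"dz": 3.0,"ax": 0,"ay": 0,"az": 0},{"dx": 0,"dy": 0,"dz": 2.5,"ax": 0,"ay": 0,"az": 0},{"dx": 0,"dy": 0,"dz": 1.0,"ax": 0,"ay": 0,"az": 0},{"dx": 0,"dy": 0,"dz": 0,"ax": 0,"ay": 0,"az": 0},{"dx": 0,"dy": 0,"dz": 0,"ax": 0,"ay": 0,"az": 0},{"dx": 0,"dy": 0,"dz": 0,"ax": 0,"ay": 0,"az": 0},{"dx": 0,"dy": 0,"dz": 0,"ax": 0,"ay": 0,"az": 0}], hand=0.5)

```text
t: 2.25
eef_pos: [0.5377, -0.231, 0.137]
ee_rot: [-2.348, 2.086, -0.002]
wrist_force: [-0.0, -0.3, 1.3]
finger_gap: 0.499
grip_force: 0.0
```

>>> jog_arm(rows=[{"dx": 0,"dy": 0,"dz": 0,"ax": 0,"ay": 0,"az": 0},{"dx": 0,"dy": 0,"dz": 0,"ax": 0,"ay": 0,"az": 0},{"dx": 0,"dy": 0,"dz": 0,"ax": 0,"ay": 0,"az": 0},{"dx": 0,"dy": 0,"dz": 0,"ax": 0,"ay": 0,"az": 0},{"dx": 0,"dy": 1.0,"dz": 0,"ax": 0,"ay": 0,"az": 0},{"dx": 0,"dy": 1.5,"dz": 0,"ax": 0,"ay": 0,"az": 0},{"dx": 0,"dy": 1.5,"dz": 0,"ax": 0,"ay": 0,"az": 0},{"dx": 0,"dy": 1.5,"dz": 0,"ax": 0,"ay": 0,"az": 0}], hand=0, force=25)

```text
t: 3.25
eef_pos: [0.4817, -0.2375, 0.1365]
ee_rot: [-2.348, 2.087, -0.001]
wrist_force: [2.3, 2.0, 2.8]
finger_gap: 0.134
grip_force: 28.5
```

>>> jog_arm(rows=[{"dx": 0,"dy": 1.5,"dz": 0,"ax": 0,"ay": 0,"az": 0},{"dx": 0,"dy": 1.5,"dz": 0,"ax": 0,"ay": 0,"az": 0},{"dx": 0,"dy": 1.0,"dz": 0,"ax": 0,"ay": 0,"az": 0},{"dx": 0,"dy": 0.6,"dz": 0,"ax": 0,"ay": 0,"az": 0},{"dx": 0,"dy": 0.3,"dz": 0,"ax": 0,"ay": 0,"az": 0},{"dx": 0,"dy": 0.3,"dz": 0,"ax": 0,"ay": 0,"az": 0},{"dx": 0,"dy": 0.2,"dz": 0,"ax": 0,"ay": 0,"az": 0},{"dx": 0,"dy": 0,"dz": 0,"ax": 0,"ay": 0,"az": 0}])

```text
t: 4.25
eef_pos: [0.4311, -0.2435, 0.1365]
ee_rot: [-2.347, 2.084, -0.004]
wrist_force: [4.2, 4.4, 2.1]
finger_gap: 0.132
grip_force: 28.6
```

>>> jog_arm(rows=[{"dx": 0,"dy": 0.2,"dz": 0,"ax": 0,"ay": 0,"az": 0},{"dx": 0,"dy": 0.2,"dz": 0,"ax": 0,"ay": 0,"az": 0},{"dx": 0,"dy": 0.2,"dz": 0,"ax": 0,"ay": 0,"az": 0},{"dx": 0,"dy": 0,"dz": 0,"ax": 0,"ay": 0,"az": 0},{"dx": 0,"dy": 0,"dz": 0,"ax": 0,"ay": 0,"az": 0},{"dx": 0,"dy": 0,"dz": 0,"ax": 0,"ay": 0,"az": 0},{"dx": 0,"dy": 0,"dz": 0,"ax": 0,"ay": 0,"az": 0},{"dx": 0,"dy": 0,"dz": 0,"ax": 0,"ay": 0,"az": 0}])

```text
t: 5.25
eef_pos: [0.4311, -0.2436, 0.1366]
ee_rot: [-2.343, 2.078, -0.019]
wrist_force: [18.7, 9.5, -6.7]
finger_gap: 0.137
grip_force: 30.7
```

The cover is against its end stop: the force rises with no further motion. I'll relieve it, release and rise, while refitting the pan.

>>> jog_arm(rows=[{"dx": 0,"dy": -0.4,"dz": 0,"ax": 0,"ay": 0,"az": 0},{"dx": 0,"dy": -0.3,"dz": 0,"ax": 0,"ay": 0,"az": 0},{"dx": 0,"dy": 0,"dz": 0,"ax": 0,"ay": 0,"az": 0},{"dx": 0,"dy": 0,"dz": 0,"ax": 0,"ay": 0,"az": 0},{"dx": 0,"dy": 0,"dz": 0,"ax": 0,"ay": 0,"az": 0},{"dx": 0,"dy": 0,"dz": 0,"ax": 0,"ay": 0,"az": 0},{"dx": 0,"dy": 0,"dz": 0,"ax": 0,"ay": 0,"az": 0},{"dx": 0,"dy": 0,"dz": 0,"ax": 0,"ay": 0,"az": 0}])

```text
t: 6.25
eef_pos: [0.431, -0.2435, 0.1365]
ee_rot: [-2.348, 2.086, -0.002]
wrist_force: [1.4, 4.1, 4.2]
finger_gap: 0.131
grip_force: 28.8
```

>>> jog_arm(rows=[{"dx": 0,"dy": 0,"dz": 0,"ax": 0,"ay": 0,"az": 0},{"dx": 0,"dy": 0,"dz": 0,"ax": 0,"ay": 0,"az": 0},{"dx": 0,"dy": 0,"dz": 0,"ax": 0,"ay": 0,"az": 0},{"dx": 0,"dy": 0,"dz": -2.0,"ax": 0,"ay": 0,"az": 0},{"dx": 0,"dy": 0,"dz": -2.5,"ax": 0,"ay": 0,"az": 0},{"dx": 0,"dy": 0,"dz": -2.5,"ax": 0,"ay": 0,"az": 0},{"dx": 0,"dy": 0,"dz": -2.5,"ax": 0,"ay": 0,"az": 0},{"dx": 0,"dy": 0,"dz": -2.5,"ax": 0,"ay": 0,"az": 0}], hand=0.55)

```text
t: 7.25
eef_pos: [0.4298, -0.2438, 0.2569]
ee_rot: [2.348, -2.087, -0.001]
wrist_force: [-0.0, 0.4, -0.7]
finger_gap: 0.551
grip_force: 0.0
```

```bash
cat > plan.py <<'E'
from look import *
def rows(s,p,R1,n):  # straight path; prints tool-frame rows, cm/rad
    R=Ro.from_rotvec(s["ee_rot"]);rv=(R.inv()*R1).as_rotvec()/n;d=(np.array(p)-s["eef_pos"])/n
    for i in range(n):
        Rt=(R*Ro.from_rotvec(rv*i));print(i,(Rt.inv().apply(d)*100).round(2),rv.round(3))
def down(phi,lean=0): # tool x az phi (deg), lean about tool y (deg)
    x=np.array([np.cos(np.radians(phi)),np.sin(np.radians(phi)),0]);z=np.array([0,0,-1.]);return Ro.from_matrix(np.c_[x,np.cross(z,x),z])*Ro.from_euler('y',lean,degrees=True)
E
sed -i 's/,(D,(100,54,57),(142,342)),(D,(100,-54,57),(235,310))\]/]/' m.py; python3 m.py|grep -A1 pan
python3 - <<'E'
from plan import *
s=st();rows(s,[.504,.28,.25],down(-32.3),14)
E
```

```text
pan [ 0.594   0.2246 -0.5587] -32.01048632801034
[1.5607 1.4896 1.0359 2.9453 0.6068 1.9664 0.5923 1.0048 0.3459 0.6032]
t 7.25 q [-0.1865  0.1415 -0.2611  0.0001 -1.1689  0.3042] p [ 0.4298 -0.2438  0.2569] F [-0.011   0.3513 -0.6798] gap 0.551 gf 0.0
R [[ 0.1175 -0.9931 -0.0001]
 [-0.9931 -0.1175  0.0008]
 [-0.0008  0.     -1.    ]]
0 [-3.65 -0.97  0.05] [ 0.     0.    -0.064]
1 [-3.58 -1.2   0.05] [ 0.     0.    -0.064]
2 [-3.5  -1.42  0.05] [ 0.     0.    -0.064]
3 [-3.4  -1.64  0.05] [ 0.     0.    -0.064]
4 [-3.29 -1.85  0.05] [ 0.     0.    -0.064]
5 [-3.17 -2.06  0.05] [ 0.     0.    -0.064]
6 [-3.03 -2.26  0.05] [ 0.     0.    -0.064]
7 [-2.88 -2.44  0.05] [ 0.     0.    -0.064]
8 [-2.72 -2.62  0.05] [ 0.     0.    -0.064]
9 [-2.55 -2.79  0.05] [ 0.     0.    -0.064]
10 [-2.37 -2.95  0.05] [ 0.     0.    -0.064]
11 [-2.18 -3.09  0.05] [ 0.     0.    -0.064]
12 [-1.97 -3.22  0.05] [ 0.     0.    -0.064]
13 [-1.77 -3.34  0.05] [ 0.     0.    -0.064]
```

>>> jog_arm(rows=[{"dx": -3.65,"dy": -1.0,"dz": 0,"ax": 0,"ay": 0,"az": -0.064},{"dx": -3.6,"dy": -1.2,"dz": 0,"ax": 0,"ay": 0,"az": -0.064},{"dx": -3.5,"dy": -1.4,"dz": 0,"ax": 0,"ay": 0,"az": -0.064},{"dx": -3.4,"dy": -1.65,"dz": 0,"ax": 0,"ay": 0,"az": -0.064},{"dx": -3.3,"dy": -1.85,"dz": 0,"ax": 0,"ay": 0,"az": -0.064},{"dx": -3.15,"dy": -2.05,"dz": 0,"ax": 0,"ay": 0,"az": -0.064},{"dx": -3.05,"dy": -2.25,"dz": 0,"ax": 0,"ay": 0,"az": -0.064},{"dx": -2.9,"dy": -2.45,"dz": 0,"ax": 0,"ay": 0,"az": -0.064}])

```text
t: 8.25
eef_pos: [0.4719, 0.057, 0.2562]
ee_rot: [2.801, -1.421, -0.0]
wrist_force: [0.3, 0.4, 0.6]
finger_gap: 0.545
grip_force: 0.0
```

>>> jog_arm(rows=[{"dx": -2.7,"dy": -2.6,"dz": 0,"ax": 0,"ay": 0,"az": -0.064},{"dx": -2.55,"dy": -2.8,"dz": 0,"ax": 0,"ay": 0,"az": -0.064},{"dx": -2.35,"dy": -2.95,"dz": 0,"ax": 0,"ay": 0,"az": -0.064},{"dx": -2.2,"dy": -3.1,"dz": 0,"ax": 0,"ay": 0,"az": -0.064},{"dx": -2.0,"dy": -3.2,"dz": 0,"ax": 0,"ay": 0,"az": -0.064},{"dx": -1.8,"dy": -3.35,"dz": 0,"ax": 0,"ay": 0,"az": -0.064},{"dx": 0,"dy": 0,"dz": 0,"ax": 0,"ay": 0,"az": 0},{"dx": 0,"dy": 0,"dz": 0,"ax": 0,"ay": 0,"az": 0}])

```text
t: 9.25
eef_pos: [0.5019, 0.2803, 0.2558]
ee_rot: [3.019, -0.864, -0.001]
wrist_force: [-0.5, -0.6, -0.0]
finger_gap: 0.548
grip_force: 0.0
```

```bash
python3 - <<'E'
from plan import *
s=st();c=imaging.read_camera("wrist");pickle.dump((s,c),open("w3.pkl","wb"));cv2.imwrite("pics/w3.png",c["image"])
R=Ro.from_euler('z',-.5587)
P=[(-54,54,55),(-54,-54,55),(-150,0,52),(-105,0,52),(-54,0,52),(100,54,37),(100,-54,37)]
print(wproj(s,c,R.apply(np.array(P)/1000)+[.594,.2246,.003]).round())
E
```

```text
t 9.25 q [ 0.791   0.2839 -0.0781  0.     -1.2102  0.2227] p [0.5019 0.2803 0.2558] F [-0.4602 -0.5955 -0.0046] gap 0.548 gf 0.0
R [[ 0.8488 -0.5288 -0.0003]
 [-0.5288 -0.8488  0.0014]
 [-0.001  -0.0011 -1.    ]]
[[200. 115.]
 [309. 115.]
 [255. 206.]
 [255. 165.]
 [255. 115.]
 [195. -63.]
 [315. -63.]]
```

View pics/w3.png

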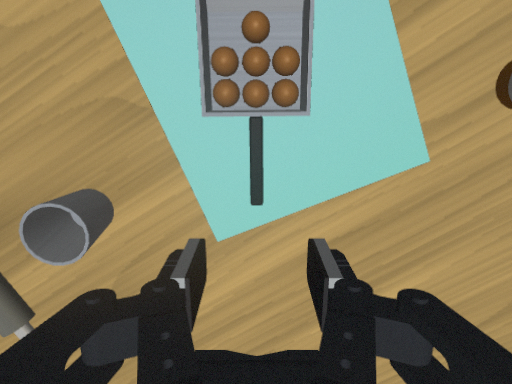

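The wrist view shows all seven walnuts and the handle at column 256 ending at row 204. That is within 2-3 px of the prediction, so the pan fit is good. Next is a pre-grasp with a 30° lean.

```bash
python3 - <<'E'
from plan import *
s=st();R1=down(-32,30);h=np.array([.505,.2803,.043]);tz=R1.as_matrix()[:,2]
t=h+.0187*tz;print(t);rows(s,t-tz*.09,R1,4)
E
```

```text
t 9.3 q [ 0.7904  0.2833 -0.0783  0.     -1.2102  0.2227] p [0.502  0.2799 0.2561] F [-0.2684  0.0315 -0.0185] gap 0.549 gf 0.0
R [[ 0.8485 -0.5292 -0.0002]
 [-0.5292 -0.8485  0.0009]
 [-0.0007 -0.0007 -1.    ]]
[0.5129 0.2753 0.0268]
0 [-0.83 -0.05  3.78] [0.    0.131 0.   ]
1 [-1.32 -0.05  3.64] [0.    0.131 0.   ]
2 [-1.78 -0.05  3.44] [0.    0.131 0.   ]
3 [-2.22 -0.05  3.18] [0.    0.131 0.   ]
```

>>> jog_arm(rows=[{"dx": -0.8,"dy": -0.05,"dz": 3.8,"ax": 0,"ay": 0.131,"az": 0},{"dx": -1.3,"dy": -0.05,"dz": 3.65,"ax": 0,"ay": 0.131,"az": 0},{"dx": -1.8,"dy": -0.05,"dz": 3.45,"ax": 0,"ay": 0.131,"az": 0},{"dx": -2.2,"dy": -0.05,"dz": 3.2,"ax": 0,"ay": 0.131,"az": 0},{"dx": 0,"dy": 0,"dz": 2.0,"ax": 0,"ay": 0,"az": 0},{"dx": 0,"dy": 0,"dz": 2.0,"ax": 0,"ay": 0,"az": 0},{"dx": 0,"dy": 0,"dz": 0,"ax": 0,"ay": 0,"az": 0},{"dx": 0,"dy": 0,"dz": 0,"ax": 0,"ay": 0,"az": 0}])

```text
t: 10.3
eef_pos: [0.4969, 0.2865, 0.0819]
ee_rot: [2.803, -0.811, 0.71]
wrist_force: [0.4, 0.8, 0.6]
finger_gap: 0.549
grip_force: 0.0
```

```bash
python3 - <<'E'
from plan import *
s=st();R1=down(-32,30);rows(s,[.5129,.2753,.0268],R1,1)
E
```

```text
t 10.3 q [ 0.9368  0.4123 -0.7503  0.9792 -0.6097 -0.8044] p [0.4969 0.2865 0.0819] F [0.3547 0.7854 0.5698] gap 0.549 gf 0.0
R [[ 0.7435 -0.4693  0.4764]
 [-0.5344 -0.8452  0.0012]
 [ 0.4021 -0.2555 -0.8792]]
0 [-0.91  0.08  5.78] [ 0.004  0.027 -0.004]
```

>>> jog_arm(rows=[{"dx": -0.3,"dy": 0,"dz": 1.5,"ax": 0,"ay": 0.027,"az": 0},{"dx": -0.2,"dy": 0.1,"dz": 1.5,"ax": 0,"ay": 0,"az": 0},{"dx": -0.2,"dy": 0,"dz": 1.5,"ax": 0,"ay": 0,"az": 0},{"dx": -0.2,"dy": 0,"dz": 1.3,"ax": 0,"ay": 0,"az": 0},{"dx": 0,"dy": 0,"dz": 0,"ax": 0,"ay": 0,"az": 0},{"dx": 0,"dy": 0,"dz": 0,"ax": 0,"ay": 0,"az": 0},{"dx": 0,"dy": 0,"dz": 0,"ax": 0,"ay": 0,"az": 0},{"dx": 0,"dy": 0,"dz": 0,"ax": 0,"ay": 0,"az": 0}])

```text
t: 11.3
eef_pos: [0.5135, 0.275, 0.0267]
ee_rot: [2.788, -0.805, 0.746]
wrist_force: [0.0, 0.0, 0.5]
finger_gap: 0.555
grip_force: 0.0
```

```bash
python3 - <<'E'
from plan import *
s=st();R1=down(-32,30);rows(s,[.5129,.2753,.0268],R1,1)
E
```

```text
t 11.3 q [ 0.811   0.5009 -0.8253  1.3386 -0.5283 -1.0765] p [0.5135 0.275  0.0267] F [0.0486 0.0446 0.5164] gap 0.555 gf 0.0
R [[ 0.7331 -0.461   0.5   ]
 [-0.5332 -0.846   0.0018]
 [ 0.4221 -0.2679 -0.866 ]]
0 [-0.05  0.01 -0.04] [ 0.003  0.    -0.002]
```

>>> jog_arm(rows=[{"dx": 0,"dy": 0,"dz": 0,"ax": 0,"ay": 0,"az": 0},{"dx": 0,"dy": 0,"dz": 0,"ax": 0,"ay": 0,"az": 0},{"dx": 0,"dy": 0,"dz": 0,"ax": 0,"ay": 0,"az": 0},{"dx": 0,"dy": 0,"dz": 0,"ax": 0,"ay": 0,"az": 0},{"dx": 0,"dy": 0,"dz": 0,"ax": 0,"ay": 0,"az": 0},{"dx": 0,"dy": 0,"dz": 0,"ax": 0,"ay": 0,"az": 0},{"dx": 0,"dy": 0,"dz": 0,"ax": 0,"ay": 0,"az": 0},{"dx": 0,"dy": 0,"dz": 0,"ax": 0,"ay": 0,"az": 0}], hand=0, force=115)

```text
t: 12.3
eef_pos: [0.5135, 0.2747, 0.0264]
ee_rot: [2.788, -0.805, 0.746]
wrist_force: [-3.1, 0.3, 5.1]
finger_gap: 0.145
grip_force: 112.1
```

>>> jog_arm(rows=[{"dx": 0.3,"dy": 0,"dz": -0.5,"ax": 0,"ay": 0,"az": 0},{"dx": 0.5,"dy": 0,"dz": -0.87,"ax": 0,"ay": 0,"az": 0},{"dx": 0.75,"dy": 0,"dz": -1.3,"ax": 0,"ay": 0,"az": 0},{"dx": 1.0,"dy": 0,"dz": -1.75,"ax": 0,"ay": 0,"az": 0},{"dx": 1.0,"dy": 0,"dz": -1.75,"ax": 0,"ay": 0,"az": 0},{"dx": 0.75,"dy": 0,"dz": -1.3,"ax": 0,"ay": 0,"az": 0},{"dx": 0.4,"dy": 0,"dz": -0.7,"ax": 0,"ay": 0,"az": 0},{"dx": 0,"dy": 0,"dz": 0,"ax": 0,"ay": 0,"az": 0}])

```text
t: 13.3
eef_pos: [0.5131, 0.2747, 0.1199]
ee_rot: [2.787, -0.805, 0.744]
wrist_force: [0.4, -0.2, -4.8]
finger_gap: 0.143
grip_force: 112.4
```

```bash
python3 - <<'E'
from plan import *
s=st();c=imaging.read_camera("wrist");d=imaging.read_camera("scene")["image"];cv2.imwrite("pics/w4.png",np.hstack([c["image"][:,100:420],cv2.resize(d[160:288,220:380],None,fx=3,fy=3)]))
E
```

```text
t 13.3 q [ 0.9266  0.3683 -0.7036  0.9166 -0.6775 -0.7   ] p [0.5131 0.2747 0.1199] F [ 0.3939 -0.2012 -4.8032] gap 0.143 gf 112.4
R [[ 0.7336 -0.4615  0.4989]
 [-0.5339 -0.8455  0.003 ]
 [ 0.4204 -0.2685 -0.8667]]
```

View pics/w4.png

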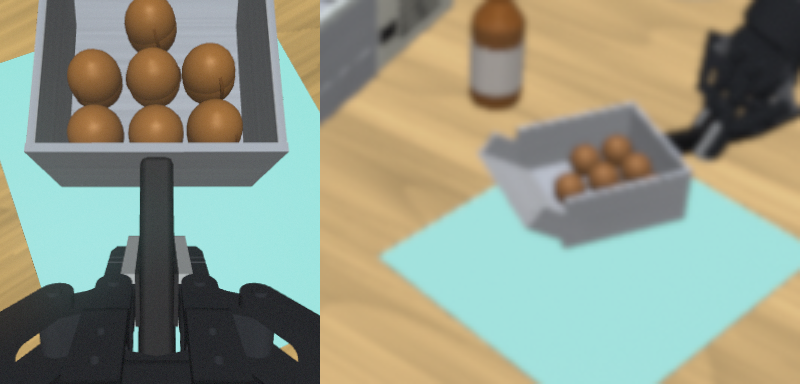

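The pan is lifted level with all seven walnuts in it and the grip centred. I'll raise it further, then carry it to the hopper.

>>> jog_arm(rows=[{"dx": 0.4,"dy": 0,"dz": -0.7,"ax": 0,"ay": 0,"az": 0},{"dx": 0.8,"dy": 0,"dz": -1.4,"ax": 0,"ay": 0,"az": 0},{"dx": 1.1,"dy": 0,"dz": -1.9,"ax": 0,"ay": 0,"az": 0},{"dx": 1.2,"dy": 0,"dz": -2.1,"ax": 0,"ay": 0,"az": 0},{"dx": 1.2,"dy": 0,"dz": -2.1,"ax": 0,"ay": 0,"az": 0},{"dx": 0.9,"dy": 0,"dz": -1.6,"ax": 0,"ay": 0,"az": 0},{"dx": 0.4,"dy": 0,"dz": -0.7,"ax": 0,"ay": 0,"az": 0},{"dx": 0,"dy": 0,"dz": 0,"ax": 0,"ay": 0,"az": 0}])

```text
t: 14.4
eef_pos: [0.513, 0.2752, 0.2413]
ee_rot: [2.787, -0.806, 0.745]
wrist_force: [-0.4, 0.2, -4.7]
finger_gap: 0.15
grip_force: 112.5
```

```bash
cat >> plan.py <<'E'
CR=np.array([.5639,-.2235]);C=Ro.from_euler('z',.1182)
def pose(lip,phi,tilt,L=30): # lip in cracker frame (m); tilt deg lip-down; returns TCP, R
    w=C.apply(lip)+[*CR,0];Rp=down(phi,-tilt);h=w-Rp.apply([.205,0,.003]);Rt=down(phi,L-tilt)
    return h+Rt.apply([0,0,.0187]),Rt
def lipnow(s,L=30):
    Rt=Ro.from_rotvec(s["ee_rot"]);h=s["eef_pos"]-Rt.apply([0,0,.0187]);Rp=Rt*Ro.from_euler('y',-L,degrees=True)
    x=Rp.as_matrix()[:,0];print("lip(cracker)",C.inv().apply(h+Rp.apply([.205,0,.003])-[*CR,0]),"tilt",-np.degrees(np.arcsin(x[2])),"phi",np.degrees(np.arctan2(x[1],x[0])),"hold",h)
E
python3 - <<'E'
from plan import *
s=st();lipnow(s);p,R=pose([0,.025,.24],-75,0);print(p);rows(s,p,R,16)
E
```

```text
t 14.4 q [ 0.9827  0.2358 -0.502   0.6668 -0.9394 -0.4065] p [0.513  0.2752 0.2413] F [-0.4286  0.1619 -4.6713] gap 0.15 gf 112.5
R [[ 0.7332 -0.4616  0.4993]
 [-0.5341 -0.8454  0.0026]
 [ 0.421  -0.2686 -0.8664]]
lip(cracker) [0.1603 0.378  0.2544] tilt 0.04306447209346482 phi -32.28218773769403 hold [0.5052 0.2802 0.2575]
[ 0.5103 -0.0097  0.2268]
0 [0.76 1.51 0.55] [-0.023 -0.     0.04 ]
1 [0.82 1.47 0.58] [-0.023 -0.     0.04 ]
2 [0.88 1.42 0.62] [-0.023 -0.     0.04 ]
3 [0.94 1.37 0.65] [-0.023 -0.     0.04 ]
4 [0.99 1.31 0.68] [-0.023 -0.     0.04 ]
5 [1.05 1.26 0.71] [-0.023 -0.     0.04 ]
6 [1.1  1.2  0.74] [-0.023 -0.     0.04 ]
7 [1.14 1.13 0.77] [-0.023 -0.     0.04 ]
8 [1.19 1.07 0.79] [-0.023 -0.     0.04 ]
9 [1.23 1.   0.82] [-0.023 -0.     0.04 ]
10 [1.27 0.93 0.84] [-0.023 -0.     0.04 ]
11 [1.3  0.86 0.86] [-0.023 -0.     0.04 ]
12 [1.34 0.79 0.88] [-0.023 -0.     0.04 ]
13 [1.37 0.71 0.89] [-0.023 -0.     0.04 ]
14 [1.4  0.63 0.91] [-0.023 -0.     0.04 ]
15 [1.42 0.56 0.92] [-0.023 -0.     0.04 ]
```

>>> jog_arm(rows=[{"dx": 0.75,"dy": 1.5,"dz": 0.55,"ax": -0.023,"ay": 0,"az": 0.04},{"dx": 0.8,"dy": 1.45,"dz": 0.6,"ax": -0.023,"ay": 0,"az": 0.04},{"dx": 0.9,"dy": 1.4,"dz": 0.6,"ax": -0.023,"ay": 0,"az": 0.04},{"dx": 0.95,"dy": 1.35,"dz": 0.65,"ax": -0.023,"ay": 0,"az": 0.04},{"dx": 1.0,"dy": 1.3,"dz": 0.7,"ax": -0.023,"ay": 0,"az": 0.04},{"dx": 1.05,"dy": 1.25,"dz": 0.7,"ax": -0.023,"ay": 0,"az": 0.04},{"dx": 1.1,"dy": 1.2,"dz": 0.75,"ax": -0.023,"ay": 0,"az": 0.04},{"dx": 1.15,"dy": 1.15,"dz": 0.75,"ax": -0.023,"ay": 0,"az": 0.04}])

```text
t: 15.4
eef_pos: [0.5127, 0.1323, 0.2342]
ee_rot: [2.523, -1.273, 0.676]
wrist_force: [-0.0, -0.3, -4.9]
finger_gap: 0.147
grip_force: 112.7
```

>>> jog_arm(rows=[{"dx": 1.2,"dy": 1.05,"dz": 0.8,"ax": -0.023,"ay": 0,"az": 0.04},{"dx": 1.25,"dy": 1.0,"dz": 0.8,"ax": -0.023,"ay": 0,"az": 0.04},{"dx": 1.25,"dy": 0.95,"dz": 0.85,"ax": -0.023,"ay": 0,"az": 0.04},{"dx": 1.3,"dy": 0.85,"dz": 0.85,"ax": -0.023,"ay": 0,"az": 0.04},{"dx": 1.35,"dy": 0.8,"dz": 0.9,"ax": -0.023,"ay": 0,"az": 0.04},{"dx": 1.35,"dy": 0.7,"dz": 0.9,"ax": -0.023,"ay": 0,"az": 0.04},{"dx": 1.4,"dy": 0.65,"dz": 0.9,"ax": -0.023,"ay": 0,"az": 0.04},{"dx": 1.4,"dy": 0.55,"dz": 0.9,"ax": -0.023,"ay": 0,"az": 0.04}])

```text
t: 16.4
eef_pos: [0.5121, -0.0101, 0.2271]
ee_rot: [2.196, -1.676, 0.589]
wrist_force: [0.7, 0.4, -4.2]
finger_gap: 0.147
grip_force: 112.6
```

```bash
python3 - <<'E'
from plan import *
s=st();lipnow(s)
# tilt sequence: row-by-row chain
def chain(s,wps):
    P=s["eef_pos"];R=Ro.from_rotvec(s["ee_rot"])
    for w in wps:
        p,R1=pose(*w);print(w,(R.inv().apply(p-P)*100).round(2),(R.inv()*R1).as_rotvec().round(3));P,R=p,R1
n=16
chain(s,[([0,.025,.24-.085*min(1,i/10)],-75,22*i/8) for i in range(1,9)]+[([0,.03,.24-.085*min(1,i/10)],-75,22+(i-8)*3) for i in range(9,17)])
E
```

```text
t 16.4 q [ 0.5493  0.194  -0.5768  0.5896 -1.0448 -0.648 ] p [ 0.5121 -0.0101  0.2271] F [ 0.7302  0.4476 -4.2361] gap 0.147 gf 112.6
R [[ 0.2284 -0.8348  0.501 ]
 [-0.9647 -0.2633  0.001 ]
 [ 0.1311 -0.4836 -0.8654]]
lip(cracker) [0.0027 0.0246 0.2406] tilt -0.06890410005284725 phi -74.73299431459257 hold [ 0.5097 -0.001   0.2433]
([0, 0.025, 0.23149999999999998], -75, 2.75) [-0.08  0.16 -0.11] [-0.001 -0.049  0.005]
([0, 0.025, 0.22299999999999998], -75, 5.5) [ 0.05  0.   -0.08] [-0.    -0.048  0.   ]
([0, 0.025, 0.2145], -75, 8.25) [ 0.08 -0.   -0.06] [ 0.    -0.048 -0.   ]
([0, 0.025, 0.206], -75, 11.0) [ 0.12  0.   -0.05] [-0.    -0.048 -0.   ]
([0, 0.025, 0.19749999999999998], -75, 13.75) [ 0.16  0.   -0.03] [ 0.    -0.048  0.   ]
([0, 0.025, 0.189], -75, 16.5) [ 0.2  -0.   -0.02] [ 0.    -0.048  0.   ]
([0, 0.025, 0.1805], -75, 19.25) [ 0.24  0.   -0.01] [ 0.    -0.048 -0.   ]
([0, 0.025, 0.172], -75, 22.0) [ 0.28 -0.    0.  ] [ 0.    -0.048  0.   ]
([0, 0.03, 0.16349999999999998], -75, 25) [-0.13 -0.07 -0.14] [ 0.    -0.052  0.   ]
([0, 0.03, 0.15499999999999997], -75, 28) [ 0.4  -0.   -0.06] [ 0.    -0.052 -0.   ]
([0, 0.03, 0.15499999999999997], -75, 31) [ 0.48 -0.   -0.91] [ 0.    -0.052  0.   ]
([0, 0.03, 0.15499999999999997], -75, 34) [ 0.48  0.   -0.91] [-0.    -0.052 -0.   ]
([0, 0.03, 0.15499999999999997], -75, 37) [ 0.48  0.   -0.91] [ 0.    -0.052  0.   ]
([0, 0.03, 0.15499999999999997], -75, 40) [ 0.48 -0.   -0.91] [-0.    -0.052  0.   ]
([0, 0.03, 0.15499999999999997], -75, 43) [ 0.48 -0.   -0.91] [-0.    -0.052  0.   ]
([0, 0.03, 0.15499999999999997], -75, 46) [ 0.48  0.   -0.91] [-0.    -0.052  0.   ]
```

>>> jog_arm(rows=[{"dx": -0.1,"dy": 0.15,"dz": -0.1,"ax": 0,"ay": -0.048,"az": 0},{"dx": 0.05,"dy": 0,"dz": -0.1,"ax": 0,"ay": -0.048,"az": 0},{"dx": 0.1,"dy": 0,"dz": -0.05,"ax": 0,"ay": -0.048,"az": 0},{"dx": 0.1,"dy": 0,"dz": -0.05,"ax": 0,"ay": -0.048,"az": 0},{"dx": 0.15,"dy": 0,"dz": -0.05,"ax": 0,"ay": -0.048,"az": 0},{"dx": 0.2,"dy": 0,"dz": 0,"ax": 0,"ay": -0.048,"az": 0},{"dx": 0.25,"dy": 0,"dz": 0,"ax": 0,"ay": -0.048,"az": 0},{"dx": 0.3,"dy": 0,"dz": 0,"ax": 0,"ay": -0.048,"az": 0}])

```text
t: 17.4
eef_pos: [0.5123, -0.0185, 0.2329]
ee_rot: [2.426, -1.849, 0.166]
wrist_force: [0.7, -0.3, -5.1]
finger_gap: 0.145
grip_force: 112.6
```

>>> jog_arm(rows=[{"dx": -0.15,"dy": -0.05,"dz": -0.15,"ax": 0,"ay": -0.052,"az": 0},{"dx": 0.4,"dy": 0,"dz": -0.05,"ax": 0,"ay": -0.052,"az": 0},{"dx": 0.5,"dy": 0,"dz": -0.9,"ax": 0,"ay": -0.052,"az": 0},{"dx": 0.5,"dy": 0,"dz": -0.9,"ax": 0,"ay": -0.052,"az": 0},{"dx": 0.25,"dy": 0,"dz": -0.45,"ax": 0,"ay": -0.026,"az": 0},{"dx": 0.25,"dy": 0,"dz": -0.45,"ax": 0,"ay": -0.026,"az": 0},{"dx": 0.25,"dy": 0,"dz": -0.45,"ax": 0,"ay": -0.026,"az": 0},{"dx": 0.25,"dy": 0,"dz": -0.45,"ax": 0,"ay": -0.026,"az": 0}])

```text
t: 18.4
eef_pos: [0.5197, -0.0405, 0.2702]
ee_rot: [-2.412, 1.836, 0.21]
wrist_force: [0.5, 0.9, -5.4]
finger_gap: 0.144
grip_force: 112.6
```

```bash
python3 - <<'E'
from plan import *
s=st();lipnow(s)
for n in("scene","wrist"):
    d=imaging.read_camera(n)["image"];cv2.imwrite(f"pics/p1{n}.png",d)
E
```

```text
t 18.4 q [ 0.1283  0.2181 -0.0747 -0.1768 -1.3083  0.1901] p [ 0.5197 -0.0405  0.2702] F [ 0.4538  0.9289 -5.4379] gap 0.144 gf 112.6
R [[ 0.2624 -0.9495 -0.1718]
 [-0.9638 -0.2667  0.0017]
 [-0.0474  0.1652 -0.9851]]
lip(cracker) [0.0015 0.0301 0.1548] tilt 39.89458508493962 phi -74.614131451744 hold [ 0.5206 -0.0436  0.2886]
```

>>> jog_arm(rows=[{"dx": 0.25,"dy": 0,"dz": -0.45,"ax": 0,"ay": -0.026,"az": 0},{"dx": 0.25,"dy": 0,"dz": -0.45,"ax": 0,"ay": -0.026,"az": 0},{"dx": 0.25,"dy": 0,"dz": -0.45,"ax": 0,"ay": -0.026,"az": 0},{"dx": 0.25,"dy": 0,"dz": -0.45,"ax": 0,"ay": -0.026,"az": 0},{"dx": 0.25,"dy": 0,"dz": -0.45,"ax": 0,"ay": -0.026,"az": 0},{"dx": 0.25,"dy": 0,"dz": -0.45,"ax": 0,"ay": -0.026,"az": 0},{"dx": 0.25,"dy": 0,"dz": -0.45,"ax": 0,"ay": -0.026,"az": 0},{"dx": 0.25,"dy": 0,"dz": -0.45,"ax": 0,"ay": -0.026,"az": 0}])

```text
t: 19.5
eef_pos: [0.5276, -0.0683, 0.2998]
ee_rot: [-2.291, 1.744, 0.442]
wrist_force: [0.5, 0.8, -3.9]
finger_gap: 0.147
grip_force: 112.7
```

>>> jog_arm(rows=[{"dx": 0.3,"dy": 0,"dz": -0.6,"ax": 0,"ay": -0.035,"az": 0},{"dx": 0.3,"dy": 0,"dz": -0.6,"ax": 0,"ay": -0.035,"az": 0},{"dx": 0.3,"dy": 0,"dz": -0.6,"ax": 0,"ay": -0.035,"az": 0},{"dx": 0.3,"dy": 0,"dz": -0.6,"ax": 0,"ay": -0.035,"az": 0},{"dx": 0.3,"dy": 0,"dz": -0.6,"ax": 0,"ay": -0.035,"az": 0},{"dx": 0.3,"dy": 0,"dz": -0.6,"ax": 0,"ay": -0.035,"az": 0},{"dx": 0.3,"dy": 0,"dz": -0.6,"ax": 0,"ay": -0.035,"az": 0},{"dx": 0.3,"dy": 0,"dz": -0.6,"ax": 0,"ay": -0.035,"az": 0}])

```text
t: 20.5
eef_pos: [0.5394, -0.1109, 0.3302]
ee_rot: [-2.108, 1.605, 0.724]
wrist_force: [-0.2, -0.6, -2.8]
finger_gap: 0.146
grip_force: 112.8
```

>>> jog_arm(rows=[{"dx": 0,"dy": 0,"dz": 0,"ax": 0,"ay": 0,"az": 0},{"dx": 0,"dy": 0,"dz": 0,"ax": 0,"ay": 0,"az": 0},{"dx": 0,"dy": 0,"dz": 0,"ax": 0,"ay": 0,"az": 0},{"dx": 0,"dy": 0,"dz": 0,"ax": 0,"ay": 0,"az": 0},{"dx": 0,"dy": 0,"dz": 0,"ax": 0,"ay": 0,"az": 0},{"dx": 0,"dy": 0,"dz": 0,"ax": 0,"ay": 0,"az": 0},{"dx": 0,"dy": 0,"dz": 0,"ax": 0,"ay": 0,"az": 0},{"dx": 0,"dy": 0,"dz": 0,"ax": 0,"ay": 0,"az": 0}])

```text
t: 21.5
eef_pos: [0.5393, -0.1104, 0.3301]
ee_rot: [-2.109, 1.606, 0.722]
wrist_force: [0.3, -0.5, -4.1]
finger_gap: 0.146
grip_force: 112.8
```

```bash
python3 - <<'E'
from plan import *
s=st();lipnow(s)
w=imaging.read_camera("wrist")["image"];d=imaging.read_camera("scene")["image"];e=imaging.read_camera("side")["image"]
a=cv2.resize(d[110:220,140:300],(400,275),interpolation=cv2.INTER_CUBIC);b=cv2.resize(e[100:210,220:380],(400,275),interpolation=cv2.INTER_CUBIC);w=cv2.resize(w,(400,300))
cv2.imwrite("pics/p2.png",np.vstack([np.hstack([a,b]),np.hstack([w,np.zeros_like(w)])]))
E
```

```text
t 21.5 q [-0.2473  0.4088  0.3476 -0.5826 -1.8281  0.4571] p [ 0.5393 -0.1104  0.3301] F [ 0.3102 -0.5205 -4.0981] gap 0.146 gf 112.8
R [[ 0.2099 -0.7621 -0.6125]
 [-0.9639 -0.2663  0.001 ]
 [-0.1639  0.5901 -0.7905]]
lip(cracker) [0.0017 0.0299 0.154 ] tilt 67.76867202543113 phi -74.70036901927995 hold [ 0.5423 -0.1214  0.3449]
```

View pics/p2.png

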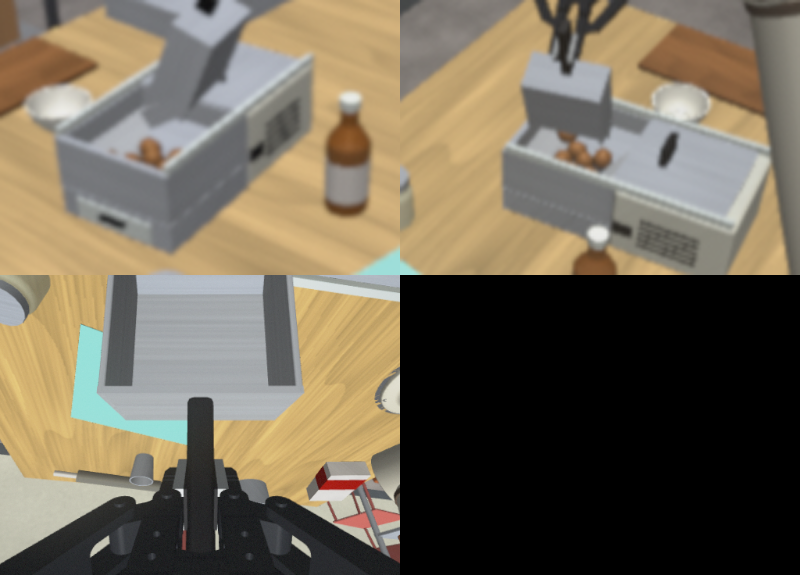

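The wrist view shows the pan floor empty, and walnuts are in the hopper around (150,150) in the scene crop and (580,150) in the side crop. I'll tip about 10° further to be sure, then bring the pan back.

>>> jog_arm(rows=[{"dx": 0.4,"dy": 0,"dz": -0.75,"ax": 0,"ay": -0.044,"az": 0},{"dx": 0.4,"dy": 0,"dz": -0.75,"ax": 0,"ay": -0.044,"az": 0},{"dx": 0.4,"dy": 0,"dz": -0.75,"ax": 0,"ay": -0.044,"az": 0},{"dx": 0.4,"dy": 0,"dz": -0.75,"ax": 0,"ay": -0.044,"az": 0},{"dx": 0,"dy": 0,"dz": 0,"ax": 0,"ay": 0,"az": 0},{"dx": 0,"dy": 0,"dz": 0,"ax": 0,"ay": 0,"az": 0},{"dx": 0,"dy": 0,"dz": 0,"ax": 0,"ay": 0,"az": 0},{"dx": 0,"dy": 0,"dz": 0,"ax": 0,"ay": 0,"az": 0}])

```text
t: 22.65
eef_pos: [0.5477, -0.1406, 0.3423]
ee_rot: [-1.986, 1.511, 0.881]
wrist_force: [0.2, 0.5, -4.1]
finger_gap: 0.15
grip_force: 112.8
```

```bash
cat >> plan.py <<'E'
def chain(s,wps):
    P=s["eef_pos"];R=Ro.from_rotvec(s["ee_rot"])
    for w in wps:
        p,R1=pose(*w);print((R.inv().apply(p-P)*100).round(2),(R.inv()*R1).as_rotvec().round(3));P,R=p,R1
E
python3 - <<'E'
from plan import *
s=st();lipnow(s)
chain(s,[([0,.03+.005*i,.154+.006*i],-75,78-4.9*i) for i in range(1,17)])
E
```

```text
t 22.65 q [-0.3558  0.5021  0.4838 -0.7236 -2.0064  0.4652] p [ 0.5477 -0.1406  0.3423] F [ 0.229   0.4503 -4.1202] gap 0.15 gf 112.8
R [[ 0.179  -0.6473 -0.741 ]
 [-0.9637 -0.267   0.0004]
 [-0.1981  0.714  -0.6716]]
lip(cracker) [0.0018 0.0306 0.1539] tilt 77.81257473042461 phi -74.63355960929287 hold [ 0.5514 -0.154   0.3549]
[-1.41  0.06  1.4 ] [0.006 0.082 0.006]
[-1.44 -0.07  1.44] [-0.     0.086  0.   ]
[-1.43 -0.07  1.37] [0.    0.086 0.   ]
[-1.42 -0.07  1.31] [0.    0.086 0.   ]
[-1.39 -0.07  1.24] [0.    0.086 0.   ]
[-1.37 -0.07  1.18] [0.    0.086 0.   ]
[-1.33 -0.07  1.12] [ 0.     0.086 -0.   ]
[-1.3  -0.07  1.07] [0.    0.086 0.   ]
[-1.25 -0.07  1.02] [0.    0.086 0.   ]
[-1.21 -0.07  0.97] [0.    0.086 0.   ]
[-1.16 -0.07  0.93] [-0.     0.086  0.   ]
[-1.1  -0.07  0.89] [0.    0.086 0.   ]
[-1.05 -0.07  0.85] [-0.     0.086 -0.   ]
[-0.99 -0.07  0.82] [0.    0.086 0.   ]
[-0.93 -0.07  0.8 ] [0.    0.086 0.   ]
[-0.86 -0.07  0.78] [ 0.     0.086 -0.   ]
```

>>> jog_arm(rows=[{"dx": -1.4,"dy": 0.05,"dz": 1.4,"ax": 0,"ay": 0.086,"az": 0},{"dx": -1.45,"dy": -0.05,"dz": 1.45,"ax": 0,"ay": 0.086,"az": 0},{"dx": -1.45,"dy": -0.05,"dz": 1.35,"ax": 0,"ay": 0.086,"az": 0},{"dx": -1.4,"dy": -0.05,"dz": 1.3,"ax": 0,"ay": 0.086,"az": 0},{"dx": -1.4,"dy": -0.05,"dz": 1.25,"ax": 0,"ay": 0.086,"az": 0},{"dx": -1.35,"dy": -0.05,"dz": 1.2,"ax": 0,"ay": 0.086,"az": 0},{"dx": -1.35,"dy": -0.05,"dz": 1.1,"ax": 0,"ay": 0.086,"az": 0},{"dx": -1.3,"dy": -0.05,"dz": 1.05,"ax": 0,"ay": 0.086,"az": 0}])

```text
t: 23.65
eef_pos: [0.5109, 0.0011, 0.3139]
ee_rot: [-2.426, 1.846, 0.178]
wrist_force: [0.5, -0.4, -3.3]
finger_gap: 0.146
grip_force: 112.7
```

>>> jog_arm(rows=[{"dx": -1.25,"dy": -0.05,"dz": 1.0,"ax": 0,"ay": 0.086,"az": 0},{"dx": -1.2,"dy": -0.05,"dz": 0.95,"ax": 0,"ay": 0.086,"az": 0},{"dx": -1.15,"dy": -0.05,"dz": 0.9,"ax": 0,"ay": 0.086,"az": 0},{"dx": -1.1,"dy": -0.05,"dz": 0.9,"ax": 0,"ay": 0.086,"az": 0},{"dx": -1.05,"dy": -0.05,"dz": 0.85,"ax": 0,"ay": 0.086,"az": 0},{"dx": -1.0,"dy": -0.05,"dz": 0.8,"ax": 0,"ay": 0.086,"az": 0},{"dx": -0.95,"dy": -0.05,"dz": 0.8,"ax": 0,"ay": 0.086,"az": 0},{"dx": -0.85,"dy": -0.05,"dz": 0.8,"ax": 0,"ay": 0.086,"az": 0}])

```text
t: 24.65
eef_pos: [0.4955, 0.0729, 0.2346]
ee_rot: [2.189, -1.666, 0.607]
wrist_force: [-0.1, -0.3, -4.5]
finger_gap: 0.145
grip_force: 112.8
```

```bash
python3 - <<'E'
from plan import *
s=st();lipnow(s)
# count nut pixels by region
for n in("scene","side","wrist"):
    d=imaging.read_camera(n)["image"];cv2.imwrite(f"pics/q{n}.png",d)
rows(s,np.array([.507,.278,.24]),down(-32.3,30),16)
E
```

```text
t 24.65 q [ 0.7283  0.2122 -0.523   0.5298 -1.1523 -0.7563] p [0.4955 0.0729 0.2346] F [-0.1195 -0.2831 -4.4608] gap 0.145 gf 112.8
R [[ 0.228  -0.8265  0.5147]
 [-0.9639 -0.2663 -0.0007]
 [ 0.1376 -0.496  -0.8574]]
lip(cracker) [-0.0036  0.1093  0.2511] tilt -0.9773925291731898 phi -74.55693951237066 hold [0.4929 0.0822 0.2506]
0 [-1.03 -0.41 -0.65] [ 0.023 -0.001 -0.04 ]
1 [-1.01 -0.47 -0.64] [ 0.023 -0.001 -0.04 ]
2 [-0.99 -0.52 -0.63] [ 0.023 -0.001 -0.04 ]
3 [-0.97 -0.57 -0.62] [ 0.023 -0.001 -0.04 ]
4 [-0.95 -0.63 -0.6 ] [ 0.023 -0.001 -0.04 ]
5 [-0.92 -0.68 -0.59] [ 0.023 -0.001 -0.04 ]
6 [-0.89 -0.73 -0.57] [ 0.023 -0.001 -0.04 ]
7 [-0.86 -0.78 -0.55] [ 0.023 -0.001 -0.04 ]
8 [-0.83 -0.82 -0.53] [ 0.023 -0.001 -0.04 ]
9 [-0.8  -0.87 -0.51] [ 0.023 -0.001 -0.04 ]
10 [-0.76 -0.91 -0.49] [ 0.023 -0.001 -0.04 ]
11 [-0.73 -0.95 -0.47] [ 0.023 -0.001 -0.04 ]
12 [-0.69 -0.99 -0.44] [ 0.023 -0.001 -0.04 ]
13 [-0.65 -1.03 -0.42] [ 0.023 -0.001 -0.04 ]
14 [-0.61 -1.06 -0.39] [ 0.023 -0.001 -0.04 ]
15 [-0.57 -1.09 -0.37] [ 0.023 -0.001 -0.04 ]
```

>>> jog_arm(rows=[{"dx": -2.0,"dy": -0.9,"dz": -1.3,"ax": 0.046,"ay": -0.002,"az": -0.08},{"dx": -1.95,"dy": -1.1,"dz": -1.25,"ax": 0.046,"ay": -0.002,"az": -0.08},{"dx": -1.85,"dy": -1.3,"dz": -1.2,"ax": 0.046,"ay": -0.002,"az": -0.08},{"dx": -1.75,"dy": -1.5,"dz": -1.1,"ax": 0.046,"ay": -0.002,"az": -0.08},{"dx": -1.65,"dy": -1.7,"dz": -1.05,"ax": 0.046,"ay": -0.002,"az": -0.08},{"dx": -1.5,"dy": -1.85,"dz": -0.95,"ax": 0.046,"ay": -0.002,"az": -0.08},{"dx": -1.35,"dy": -2.0,"dz": -0.85,"ax": 0.046,"ay": -0.002,"az": -0.08},{"dx": -1.2,"dy": -2.15,"dz": -0.75,"ax": 0.046,"ay": -0.002,"az": -0.08}])

```text
t: 25.8
eef_pos: [0.5124, 0.2769, 0.2405]
ee_rot: [2.789, -0.802, 0.738]
wrist_force: [0.4, -0.1, -2.9]
finger_gap: 0.145
grip_force: 112.8
```

>>> jog_arm(rows=[{"dx": 0,"dy": 0,"dz": 0,"ax": 0,"ay": 0,"az": 0},{"dx": -1.0,"dy": 0,"dz": 1.7,"ax": 0,"ay": 0,"az": 0},{"dx": -1.3,"dy": 0,"dz": 2.2,"ax": 0,"ay": 0,"az": 0},{"dx": -1.3,"dy": 0,"dz": 2.2,"ax": 0,"ay": 0,"az": 0},{"dx": -1.3,"dy": 0,"dz": 2.2,"ax": 0,"ay": 0,"az": 0},{"dx": -1.3,"dy": 0,"dz": 2.2,"ax": 0,"ay": 0,"az": 0},{"dx": -0.8,"dy": 0,"dz": 1.4,"ax": 0,"ay": 0,"az": 0},{"dx": 0,"dy": 0,"dz": 0,"ax": 0,"ay": 0,"az": 0}])

```text
t: 26.8
eef_pos: [0.5105, 0.2748, 0.1009]
ee_rot: [2.783, -0.805, 0.737]
wrist_force: [0.1, -0.6, -4.6]
finger_gap: 0.149
grip_force: 112.8
```

```bash
python3 - <<'E'
from plan import *
s=st();lipnow(s);rows(s,[.5135,.2750,.029],down(-32.3,30),6)
c=imaging.read_camera("wrist");cv2.imwrite("pics/w6.png",c["image"])
E
```

```text
t 26.8 q [ 0.9186  0.3938 -0.7283  0.963  -0.649  -0.7531] p [0.5105 0.2748 0.1009] F [ 0.1435 -0.6252 -4.5583] gap 0.149 gf 112.8
R [[ 0.7351 -0.4608  0.4973]
 [-0.5358 -0.8443  0.0097]
 [ 0.4154 -0.2736 -0.8675]]
lip(cracker) [0.1575 0.3776 0.1135] tilt 0.1768327013831752 phi -32.40119759417952 hold [0.5028 0.2799 0.1171]
0 [-0.56 -0.04  1.06] [0.002 0.001 0.001]
1 [-0.56 -0.04  1.06] [0.002 0.001 0.001]
2 [-0.56 -0.04  1.06] [0.002 0.001 0.001]
3 [-0.56 -0.04  1.06] [0.002 0.001 0.001]
4 [-0.56 -0.03  1.06] [0.002 0.001 0.001]
5 [-0.56 -0.03  1.06] [0.002 0.001 0.001]
```

>>> jog_arm(rows=[{"dx": -0.55,"dy": 0,"dz": 1.05,"ax": 0,"ay": 0,"az": 0},{"dx": -0.55,"dy": 0,"dz": 1.05,"ax": 0,"ay": 0,"az": 0},{"dx": -0.55,"dy": 0,"dz": 1.05,"ax": 0,"ay": 0,"az": 0},{"dx": -0.55,"dy": 0,"dz": 1.05,"ax": 0,"ay": 0,"az": 0},{"dx": -0.55,"dy": 0,"dz": 1.05,"ax": 0,"ay": 0,"az": 0},{"dx": -0.55,"dy": 0,"dz": 1.05,"ax": 0.01,"ay": 0,"az": 0},{"dx": 0,"dy": 0,"dz": 0,"ax": 0,"ay": 0,"az": 0},{"dx": 0,"dy": 0,"dz": 0,"ax": 0,"ay": 0,"az": 0}])

```text
t: 27.85
eef_pos: [0.5132, 0.2751, 0.0316]
ee_rot: [2.795, -0.803, 0.747]
wrist_force: [-0.4, -0.3, -4.4]
finger_gap: 0.149
grip_force: 112.8
```

Still about 5 mm up, so I'll lower slowly.

>>> jog_arm(rows=[{"dx": -0.1,"dy": 0,"dz": 0.17,"ax": 0,"ay": 0,"az": 0},{"dx": -0.1,"dy": 0,"dz": 0.17,"ax": 0,"ay": 0,"az": 0},{"dx": -0.05,"dy": 0,"dz": 0.09,"ax": 0,"ay": 0,"az": 0},{"dx": 0,"dy": 0,"dz": 0,"ax": 0,"ay": 0,"az": 0},{"dx": 0,"dy": 0,"dz": 0,"ax": 0,"ay": 0,"az": 0},{"dx": 0,"dy": 0,"dz": 0,"ax": 0,"ay": 0,"az": 0},{"dx": 0,"dy": 0,"dz": 0,"ax": 0,"ay": 0,"az": 0},{"dx": 0,"dy": 0,"dz": 0,"ax": 0,"ay": 0,"az": 0}])

```text
t: 28.85
eef_pos: [0.513, 0.275, 0.0264]
ee_rot: [2.794, -0.801, 0.748]
wrist_force: [-4.1, 0.8, 4.9]
finger_gap: 0.149
grip_force: 114.1
```

>>> jog_arm(rows=[{"dx": 0,"dy": 0,"dz": 0,"ax": 0,"ay": 0,"az": 0},{"dx": 0,"dy": 0,"dz": 0,"ax": 0,"ay": 0,"az": 0},{"dx": 0,"dy": 0,"dz": 0,"ax": 0,"ay": 0,"az": 0},{"dx": 0,"dy": 0,"dz": -1.0,"ax": 0,"ay": 0,"az": 0},{"dx": 0,"dy": 0,"dz": -2.0,"ax": 0,"ay": 0,"az": 0},{"dx": 0,"dy": 0,"dz": -2.5,"ax": 0,"ay": 0,"az": 0},{"dx": 0,"dy": 0,"dz": -2.5,"ax": 0,"ay": 0,"az": 0},{"dx": 0,"dy": 0,"dz": -2.5,"ax": 0,"ay": 0,"az": 0}], hand=0.55, force=25)

```text
t: 29.85
eef_pos: [0.4674, 0.3022, 0.1168]
ee_rot: [2.794, -0.801, 0.744]
wrist_force: [0.3, 1.4, 0.4]
finger_gap: 0.552
grip_force: 0.0
```

>>> jog_arm(rows=[{"dx": 1.0,"dy": 0,"dz": -2.5,"ax": 0,"ay": -0.1,"az": 0},{"dx": 1.0,"dy": 0,"dz": -2.5,"ax": 0,"ay": -0.1,"az": 0},{"dx": 1.0,"dy": 0,"dz": -2.5,"ax": 0,"ay": -0.1,"az": 0},{"dx": 0.5,"dy": 0,"dz": -2.5,"ax": 0,"ay": -0.1,"az": 0},{"dx": 0.5,"dy": 0,"dz": -2.5,"ax": 0,"ay": -0.1,"az": 0},{"dx": 0,"dy": 0,"dz": 0,"ax": 0,"ay": 0,"az": 0},{"dx": 0,"dy": 0,"dz": 0,"ax": 0,"ay": 0,"az": 0},{"dx": 0,"dy": 0,"dz": 0,"ax": 0,"ay": 0,"az": 0}])

```text
t: 30.85
eef_pos: [0.4653, 0.3025, 0.2462]
ee_rot: [3.013, -0.862, 0.029]
wrist_force: [-0.3, 0.0, -0.2]
finger_gap: 0.546
grip_force: 0.0
```

```bash
python3 - <<'E'
from plan import *
s=st();c=imaging.read_camera("wrist");cv2.imwrite("pics/w7.png",c["image"])
im={n:imaging.read_camera(n)["image"] for n in("scene","side")}
for n,i in im.items(): cv2.imwrite(f"pics/r{n}.png",i)
# brown blobs; compare to start
def m(i):
    h=cv2.cvtColor(i,cv2.COLOR_BGR2HSV);return ((h[...,0]<14)&(h[...,1]>110)&(h[...,2]>50)&(h[...,2]<190)).astype(np.uint8)
for nm,i in(("w3 pan before",cv2.imread("pics/w3.png")),("w7",c["image"]),("scene",im["scene"]),("side",im["side"])):
    n,l,t,ce=cv2.connectedComponentsWithStats(m(i));print(nm,[(t[k,4],ce[k].round().tolist()) for k in range(1,n) if t[k,4]>30])
p=C.apply([-.135,0,.0])[:2]+CR;print("tab",p);rows(s,[*p,.24],down(-90+6.77),14)
E
```

```text
t 30.85 q [ 0.88    0.2521 -0.1552  0.0223 -1.1634  0.1247] p [0.4653 0.3025 0.2462] F [-0.2991  0.0027 -0.1849] gap 0.546 gf 0.0
R [[ 0.8485 -0.5288  0.0203]
 [-0.5289 -0.8487  0.0026]
 [ 0.0158 -0.0129 -0.9998]]
w3 pan before []
w7 []
scene [(np.int32(930), [29.0, 9.0]), (np.int32(244), [135.0, 7.0]), (np.int32(4293), [179.0, 37.0]), (np.int32(1063), [135.0, 46.0]), (np.int32(2001), [315.0, 49.0]), (np.int32(3052), [61.0, 59.0]), (np.int32(817), [480.0, 90.0]), (np.int32(201), [140.0, 88.0]), (np.int32(940), [61.0, 116.0]), (np.int32(120), [142.0, 135.0]), (np.int32(1063), [460.0, 160.0]), (np.int32(45), [110.0, 152.0])]
side [(np.int32(6632), [350.0, 30.0]), (np.int32(125), [495.0, 2.0]), (np.int32(379), [409.0, 37.0]), (np.int32(2019), [478.0, 47.0])]
tab [ 0.4298 -0.2394]
0 [1.83 3.42 0.09] [-0.    -0.001  0.064]
1 [2.05 3.3  0.09] [-0.    -0.001  0.064]
2 [2.25 3.16 0.09] [-0.    -0.001  0.064]
3 [2.45 3.01 0.09] [-0.    -0.001  0.064]
4 [2.64 2.84 0.08] [-0.    -0.001  0.064]
5 [2.81 2.67 0.08] [-0.    -0.001  0.064]
6 [2.98 2.48 0.08] [-0.    -0.001  0.064]
7 [3.13 2.29 0.07] [-0.    -0.001  0.064]
8 [3.27 2.08 0.07] [-0.    -0.001  0.064]
9 [3.4  1.87 0.07] [-0.    -0.001  0.064]
10 [3.51 1.65 0.06] [-0.    -0.001  0.064]
11 [3.61 1.42 0.06] [-0.    -0.001  0.064]
12 [3.69 1.19 0.05] [-0.    -0.001  0.064]
13 [3.76 0.95 0.05] [-0.    -0.001  0.064]
```

```bash
python3 - <<'E'
import cv2,numpy as np
a=cv2.imread("pics/rscene.png");b=cv2.imread("pics/rside.png");w=cv2.imread("pics/w7.png")
f=lambda i,x,y,ww,hh:cv2.resize(i[y:y+hh,x:x+ww],(400,300),interpolation=cv2.INTER_CUBIC)
cv2.imwrite("pics/fin.png",np.vstack([np.hstack([f(a,150,125,100,75),f(b,255,125,100,75)]),np.hstack([f(a,150,110,250,187),f(b,145,120,250,187)])]))
E
```

```text
(no output)
```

View pics/fin.png

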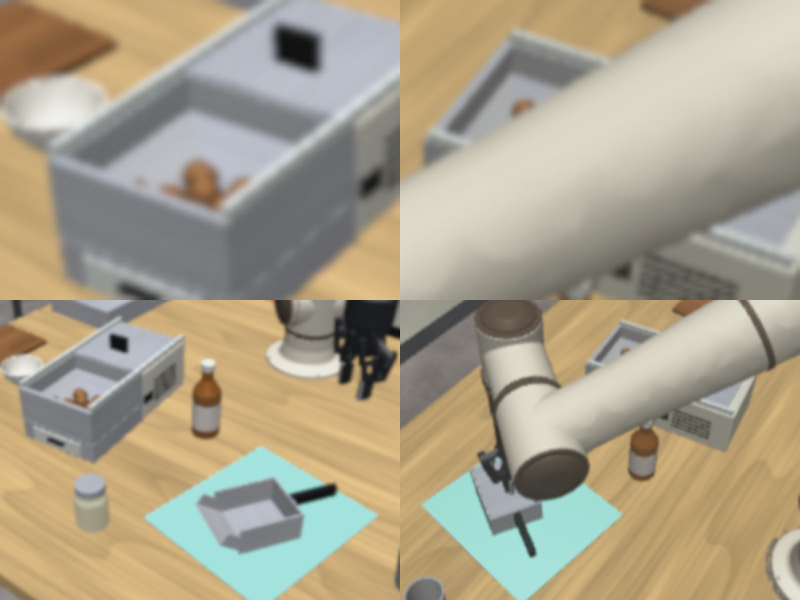

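The pan is empty and upright on the mat, the walnuts are low in the hopper, and nothing has spilled. Next is shutting the cover.

>>> jog_arm(rows=[{"dx": 1.85,"dy": 3.4,"dz": 0,"ax": 0,"ay": 0,"az": 0.064},{"dx": 2.05,"dy": 3.3,"dz": 0,"ax": 0,"ay": 0,"az": 0.064},{"dx": 2.25,"dy": 3.15,"dz": 0,"ax": 0,"ay": 0,"az": 0.064},{"dx": 2.45,"dy": 3.0,"dz": 0,"ax": 0,"ay": 0,"az": 0.064},{"dx": 2.65,"dy": 2.85,"dz": 0,"ax": 0,"ay": 0,"az": 0.064},{"dx": 2.8,"dy": 2.65,"dz": 0,"ax": 0,"ay": 0,"az": 0.064},{"dx": 3.0,"dy": 2.5,"dz": 0,"ax": 0,"ay": 0,"az": 0.064},{"dx": 3.15,"dy": 2.3,"dz": 0,"ax": 0,"ay": 0,"az": 0.064}])

```text
t: 32.0
eef_pos: [0.4458, -0.0079, 0.2504]
ee_rot: [-2.701, 1.603, -0.032]
wrist_force: [0.9, 0.0, -0.4]
finger_gap: 0.551
grip_force: 0.0
```

>>> jog_arm(rows=[{"dx": 3.25,"dy": 2.1,"dz": 0,"ax": 0,"ay": 0,"az": 0.064},{"dx": 3.4,"dy": 1.85,"dz": 0,"ax": 0,"ay": 0,"az": 0.064},{"dx": 3.5,"dy": 1.65,"dz": 0,"ax": 0,"ay": 0,"az": 0.064},{"dx": 3.6,"dy": 1.4,"dz": 0,"ax": 0,"ay": 0,"az": 0.064},{"dx": 3.7,"dy": 1.2,"dz": 0,"ax": 0,"ay": 0,"az": 0.064},{"dx": 3.75,"dy": 0.95,"dz": 0,"ax": 0,"ay": 0,"az": 0.064},{"dx": 0,"dy": 0,"dz": 0,"ax": 0,"ay": 0,"az": 0},{"dx": 0,"dy": 0,"dz": 0,"ax": 0,"ay": 0,"az": 0}])

```text
t: 33.0
eef_pos: [0.4304, -0.2383, 0.2523]
ee_rot: [-2.345, 2.085, -0.03]
wrist_force: [-0.3, 0.7, -1.3]
finger_gap: 0.548
grip_force: 0.0
```

```bash
python3 - <<'E'
from plan import *
s=st();rows(s,[.4310,-.2425,.137],down(-90+6.77),4)
E
```

```text
t 33.0 q [-0.1703  0.1303 -0.2895  0.0076 -1.1325  0.2842] p [ 0.4304 -0.2383  0.2523] F [-0.2704  0.6511 -1.2853] gap 0.548 gf 0.0
R [[ 0.1167 -0.9931  0.0119]
 [-0.993  -0.1169 -0.0158]
 [ 0.0171 -0.01   -0.9998]]
0 [0.07 0.04 2.88] [-0.004 -0.003 -0.   ]
1 [0.08 0.03 2.88] [-0.004 -0.003 -0.   ]
2 [0.09 0.02 2.88] [-0.004 -0.003 -0.   ]
3 [0.1  0.01 2.88] [-0.004 -0.003 -0.   ]
```

>>> jog_arm(rows=[{"dx": 0.1,"dy": 0,"dz": 2.9,"ax": -0.008,"ay": -0.006,"az": 0},{"dx": 0.1,"dy": 0,"dz": 2.9,"ax": -0.008,"ay": -0.006,"az": 0},{"dx": 0.1,"dy": 0,"dz": 2.9,"ax": 0,"ay": 0,"az": 0},{"dx": 0.1,"dy": 0,"dz": 2.8,"ax": 0,"ay": 0,"az": 0},{"dx": 0,"dy": 0,"dz": 0,"ax": 0,"ay": 0,"az": 0},{"dx": 0,"dy": 0,"dz": 0,"ax": 0,"ay": 0,"az": 0},{"dx": 0,"dy": 0,"dz": 0,"ax": 0,"ay": 0,"az": 0},{"dx": 0,"dy": 0,"dz": 0,"ax": 0,"ay": 0,"az": 0}])

```text
t: 34.0
eef_pos: [0.4325, -0.2431, 0.1386]
ee_rot: [-2.347, 2.087, -0.004]
wrist_force: [0.3, 0.3, 0.2]
finger_gap: 0.549
grip_force: 0.0
```

>>> jog_arm(rows=[{"dx": 0,"dy": 0,"dz": 0,"ax": 0,"ay": 0,"az": 0},{"dx": 0,"dy": 0,"dz": 0,"ax": 0,"ay": 0,"az": 0},{"dx": 0,"dy": 0,"dz": 0,"ax": 0,"ay": 0,"az": 0},{"dx": 0,"dy": 0,"dz": 0,"ax": 0,"ay": 0,"az": 0},{"dx": 0,"dy": -1.0,"dz": 0,"ax": 0,"ay": 0,"az": 0},{"dx": 0,"dy": -1.5,"dz": 0,"ax": 0,"ay": 0,"az": 0},{"dx": 0,"dy": -1.5,"dz": 0,"ax": 0,"ay": 0,"az": 0},{"dx": 0,"dy": -1.5,"dz": 0,"ax": 0,"ay": 0,"az": 0}], hand=0, force=25)

```text
t: 35.0
eef_pos: [0.4882, -0.2365, 0.1379]
ee_rot: [-2.348, 2.087, -0.002]
wrist_force: [-2.5, 0.2, 4.5]
finger_gap: 0.136
grip_force: 27.9
```

>>> jog_arm(rows=[{"dx": 0,"dy": -1.5,"dz": 0,"ax": 0,"ay": 0,"az": 0},{"dx": 0,"dy": -1.5,"dz": 0,"ax": 0,"ay": 0,"az": 0},{"dx": 0,"dy": -1.5,"dz": 0,"ax": 0,"ay": 0,"az": 0},{"dx": 0,"dy": -1.5,"dz": 0,"ax": 0,"ay": 0,"az": 0},{"dx": 0,"dy": -1.5,"dz": 0,"ax": 0,"ay": 0,"az": 0},{"dx": 0,"dy": -1.2,"dz": 0,"ax": 0,"ay": 0,"az": 0},{"dx": 0,"dy": -0.8,"dz": 0,"ax": 0,"ay": 0,"az": 0},{"dx": 0,"dy": -0.3,"dz": 0,"ax": 0,"ay": 0,"az": 0}])

```text
t: 36.0
eef_pos: [0.5856, -0.2251, 0.1379]
ee_rot: [-2.347, 2.087, -0.003]
wrist_force: [-1.3, -0.8, 4.9]
finger_gap: 0.134
grip_force: 27.9
```

>>> jog_arm(rows=[{"dx": 0,"dy": -0.3,"dz": 0,"ax": 0,"ay": 0,"az": 0},{"dx": 0,"dy": -0.3,"dz": 0,"ax": 0,"ay": 0,"az": 0},{"dx": 0,"dy": -0.3,"dz": 0,"ax": 0,"ay": 0,"az": 0},{"dx": 0,"dy": -0.2,"dz": 0,"ax": 0,"ay": 0,"az": 0},{"dx": 0,"dy": -0.2,"dz": 0,"ax": 0,"ay": 0,"az": 0},{"dx": 0,"dy": 0,"dz": 0,"ax": 0,"ay": 0,"az": 0},{"dx": 0,"dy": 0,"dz": 0,"ax": 0,"ay": 0,"az": 0},{"dx": 0,"dy": 0,"dz": 0,"ax": 0,"ay": 0,"az": 0}])

```text
t: 37.0
eef_pos: [0.595, -0.224, 0.1379]
ee_rot: [2.345, -2.086, -0.005]
wrist_force: [-7.1, -0.7, 7.7]
finger_gap: 0.135
grip_force: 28.3
```

The total travel is 165 mm and the force is rising, so it is at the stop. I'll press once more, relieve, release and rise.

>>> jog_arm(rows=[{"dx": 0,"dy": -0.3,"dz": 0,"ax": 0,"ay": 0,"az": 0},{"dx": 0,"dy": 0,"dz": 0,"ax": 0,"ay": 0,"az": 0},{"dx": 0,"dy": 0,"dz": 0,"ax": 0,"ay": 0,"az": 0},{"dx": 0,"dy": 0,"dz": 0,"ax": 0,"ay": 0,"az": 0},{"dx": 0,"dy": 0.2,"dz": 0,"ax": 0,"ay": 0,"az": 0},{"dx": 0,"dy": 0.2,"dz": 0,"ax": 0,"ay": 0,"az": 0},{"dx": 0,"dy": 0,"dz": 0,"ax": 0,"ay": 0,"az": 0},{"dx": 0,"dy": 0,"dz": 0,"ax": 0,"ay": 0,"az": 0}])

```text
t: 38.0
eef_pos: [0.595, -0.224, 0.1379]
ee_rot: [2.346, -2.087, -0.002]
wrist_force: [-5.2, -0.0, 6.2]
finger_gap: 0.133
grip_force: 28.1
```

>>> jog_arm(rows=[{"dx": 0,"dy": 0,"dz": 0,"ax": 0,"ay": 0,"az": 0},{"dx": 0,"dy": 0,"dz": 0,"ax": 0,"ay": 0,"az": 0},{"dx": 0,"dy": 0,"dz": 0,"ax": 0,"ay": 0,"az": 0},{"dx": 0,"dy": 0,"dz": 0,"ax": 0,"ay": 0,"az": 0},{"dx": 0,"dy": 0,"dz": -2.0,"ax": 0,"ay": 0,"az": 0},{"dx": 0,"dy": 0,"dz": -2.5,"ax": 0,"ay": 0,"az": 0},{"dx": 0,"dy": 0,"dz": -2.5,"ax": 0,"ay": 0,"az": 0},{"dx": 0,"dy": 0,"dz": -2.0,"ax": 0,"ay": 0,"az": 0}], hand=0.55)

```text
t: 39.0
eef_pos: [0.5961, -0.2238, 0.2289]
ee_rot: [-2.347, 2.087, -0.002]
wrist_force: [0.9, -0.8, -1.2]
finger_gap: 0.547
grip_force: 0.0
```

>>> jog_arm(rows=[{"dx": 0,"dy": 0,"dz": 0,"ax": 0,"ay": 0,"az": 0},{"dx": 0,"dy": 0,"dz": 0,"ax": 0,"ay": 0,"az": 0},{"dx": 0,"dy": 0,"dz": 0,"ax": 0,"ay": 0,"az": 0},{"dx": 0,"dy": 0,"dz": 0,"ax": 0,"ay": 0,"az": 0},{"dx": 0,"dy": 0,"dz": 0,"ax": 0,"ay": 0,"az": 0},{"dx": 0,"dy": 0,"dz": 0,"ax": 0,"ay": 0,"az": 0},{"dx": 0,"dy": 0,"dz": 0,"ax": 0,"ay": 0,"az": 0},{"dx": 0,"dy": 0,"dz": 0,"ax": 0,"ay": 0,"az": 0}])

```text
t: 40.0
eef_pos: [0.5958, -0.2238, 0.2278]
ee_rot: [-2.347, 2.088, -0.001]
wrist_force: [1.4, -0.5, -0.6]
finger_gap: 0.545
grip_force: 0.0
```

```bash
python3 - <<'E'
from plan import *
s=st();c=imaging.read_camera("wrist")
g=cv2.cvtColor(c["image"],cv2.COLOR_BGR2GRAY)
uv=wproj(s,c,[[*(C.apply([.03,0,0])[:2]+CR),.161]])[0];print("tab pred",uv)
m=(g[120:240,150:360]<50).astype(np.uint8);n,l,t,ce=cv2.connectedComponentsWithStats(m)
print([(t[k,4],t[k,:4]+[150,120,0,0],ce[k]+[150,120]) for k in range(1,n) if t[k,4]>200])
E
```

```text
t 40.0 q [-0.1054  0.4062  0.0323  0.0001 -1.1962  0.2222] p [ 0.5958 -0.2238  0.2278] F [ 1.4243 -0.5208 -0.6248] gap 0.545 gf 0.0
R [[ 0.1165 -0.9932  0.0002]
 [-0.9932 -0.1165 -0.0006]
 [ 0.0006 -0.0002 -1.    ]]
tab pred [259.8481 214.4311]
[]
```

```bash
python3 - <<'E'
from plan import *
s=status.get_state();c=imaging.read_camera("wrist");g=cv2.cvtColor(c["image"],cv2.COLOR_BGR2GRAY)
for nm,i in(("w2",cv2.imread("pics/w2.png",0)),("now",g)): print(nm,i[190:210,200:320:1].mean(0).round().astype(int)[::4])
print("rows",g[100:250:6,258], "left col profile row150",g[150,60:260:10])
E
```

```text
w2 [159 159 159 159 159 160 160 160 160 160 160 159  83  57  56  56  48 158
 158 158 158 157 157 157 156 156 156 156 156 155]
now [158 159 158 159 159 159 159 159 159 158 158 158 145  60  58  57  55 156
 157 155 156 155 155 155 155 154 154 154 153 153]
rows [153 156 156 156 152 156 152 152 153 157 157 155  44  45  60  61  59  59
  53  55  51  53  52  53 161] left col profile row150 [155 159 153 159 163 163 152 150 142 140 144 150 155 157 155 152 153 153
 153 152]
```

The tab is centred at column 258.5 against a predicted 259.8 for shut, so the cover is closed. I'm handing in.

```bash
python3 -c "
from plant import workorder;print(workorder.hand_in())"
```

```text
the job is handed in; nothing more can be done
None
```

The job is handed in at about 40 s, under the 72 s limit: cover opened to its stop, walnuts tipped into the hopper, empty pan back upright on the mat, cover shut to its stop. I did not count all seven walnuts in the hopper, but the pan was empty and I saw none outside. The hand-in returned no verdict.

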